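Load wedge ingots on a hotplate for a timed heat soak

ROBOT

A 7-joint arm with a two-finger parallel gripper is mounted at the origin on the work surface. World frame = base frame: x ahead of the robot, y to its left, z up, the work surface at z = 0. Lengths are in mm, angles in rad, forces in N, time in s.
With the tool pointing down it reaches from about 400 to 925 mm from the base axis. Payload 5.6 kg.
Tool frame: the origin (TCP) lies at the very end of the fingers, on their centre line; the grasp point (between the pads) lies 19 mm behind it; z points along the fingers, y is the line along which they close (so a half turn about z gives the same grasp; the last joint's range is limited). The gripper opens to 85 mm and grips with 20 to 120 N. Pads are 22 mm wide; open, the fingers measure 114 mm over their backs; the gripper's body (76 mm by 85 mm) begins 54 mm behind the grasp point. The pads swing forward as they close: fully open they stand 13 mm farther back than shut.
Start: joints at [1.126, 0.468, -0.012, 1.603, 0.006, 1.071, -0.056], TCP at [254.16, -598.257, 231.29] pointing down, gripper open.
Joint ranges: [-2.53, 2.53], [-0.31, 2.02], [-1.57, 1.55], [0.28, 2.44], [-1.29, 4.43], [0.15, 1.84], [-2.92, 2.92]. Speed limits (rad/s): [2.57, 2.57, 3.14, 3.14, 3.14, 3.14, 3.14].

INTERFACE

Orientations are given as a unit quaternion [x, y, z, w].
In Python, from plant import get_state, read_camera, hand_in, look_for gives the robot as it stands. The module is installed in compiled form; this text tells all that it offers.
- The arm moves only by the tool play_rows, never from a script. Its arguments are lists of equal length, an entry for each row: "claw": the finger opening in mm, from 0 to 85.4; "offset": the shift along the tool's x, y, z in mm, a list of three; "delta_rot": the turn, a rotation vector about the tool's x, y, z in rad, a list of three. A call has 1 to 12 rows; each row is the pose to reach, as a shift and turn from the pose commanded when the call began, along the tool's axes at that moment; what a row does not reach only later rows make up. A row lasts 1/8 s, in which the tool goes at most 62.5 mm and 10.7 degrees, less where a joint would pass 70% of its speed; a pose out of reach is approached as far as the arm can. A call with a gripper value outside its range is refused whole. The fingers move at their own pace and stop on an object; "squeeze" is the grip in N (left out, the last holds). Time passes only in rows, so rows that repeat a pose let the fingers close. It gives the time, the measured TCP pose, the force, the opening and the grip force at its end, in the units of the state.
- get_state(): the state, without advancing time (a new reading comes with each control period).
- read_camera(name): name is "scene" or "top" or "wrist"; returns a dict with "image" (480x640x3 uint8, blue, green, red), "K" (3x3 intrinsics, pixels), "rvec" (rotation vector, rad) and "tvec" (3), from world to camera coordinates, as OpenCV has them. Camera axes: x right, y down, z forward; pixel columns grow to the right and rows downward; lengths in mm; the calibration is good to about 2 mm. A picture is of the moment at which its call begins. There is no depth.
- hand_in(): hands the job in; it is judged then, once.
Trained networks look in the newest picture that a camera, given by its name, has taken for a name from the list of things; names that differ only in an ending like _2 or _b are one class to them, and where a whole thing is asked for, a point or a joint stands for the part that bears it (a point fixed in the world has none). Each returns a list of dicts, best first, with "p" (0 to 1); they miss things now and then, are a little off and sometimes report something else, mostly with a low value. They report only what shows in the picture. A call takes as long as a camera call.
- look_for(name, camera): "rect" ([centre column, centre row, width, height] in pixels, round what is visible of it).
The state is a dict: "t": time; "joint_positions": joint angles; "dq": joint speeds; "joint_efforts": joint torques, N m; "ee_pos": TCP position; "orientation": TCP orientation; "force": force on the tool from outside, world axes, zero at the start; "ft_torque": the same for the moment, N m; "opening": opening from 0.0 (shut) to 1.0 (fully open); "grip_force": force on a finger pad.
Only numpy, scipy, OpenCV 4.12 (cv2) and the standard library are available. Lean on these libraries where they do the work, as an engineer would, in place of code of your own. Each camera call takes 0.05 s, during which the arm holds its last target. There are 200 camera calls.

TASK

Clear the sample can off the hotplate and stand it upright near the middle of the cork mat. Then stack all the wedge-shaped ingots in a single pile in the middle of the hotplate in flat layers: each layer is two ingots one on top of the other, the upper with its thick end over the lower one's thin end so that its top is level, the bottom layer pointing front to back (from the knob side to the far side) and each layer crosswise to the one below, an odd last ingot lying alone on top, crosswise likewise. Last, wind the timer's key clockwise until it is fully wound, and leave the other things on the bench where they are.

Things in the scene. Friction and masses are not known exactly. Their poses are not given: they have to be found in the camera images.
- ingot0_mid (a point): centre of a plain aluminium wedge ingot, 120 mm long, 44 wide (parallel sides), 24 thick at the thin end, 36 at the thick end, 0.43 kg. Own x runs thin to thick end, y across, z midway between the normals of the two broad faces (each 0.05 rad off the xy plane). Flat on a level surface the centre is 15 mm up. The same upside down; all alike. Four to six present, absent: None
- ingot1_mid (a point): centre of a plain aluminium wedge ingot, 120 mm long, 44 wide (parallel sides), 24 thick at the thin end, 36 at the thick end, 0.43 kg. Own x runs thin to thick end, y across, z midway between the normals of the two broad faces (each 0.05 rad off the xy plane). Flat on a level surface the centre is 15 mm up. The same upside down; all alike. Four to six present, absent: None
- ingot2_mid (a point): centre of a plain aluminium wedge ingot, 120 mm long, 44 wide (parallel sides), 24 thick at the thin end, 36 at the thick end, 0.43 kg. Own x runs thin to thick end, y across, z midway between the normals of the two broad faces (each 0.05 rad off the xy plane). Flat on a level surface the centre is 15 mm up. The same upside down; all alike. Four to six present, absent: None
- ingot3_mid (a point): centre of a plain aluminium wedge ingot, 120 mm long, 44 wide (parallel sides), 24 thick at the thin end, 36 at the thick end, 0.43 kg. Own x runs thin to thick end, y across, z midway between the normals of the two broad faces (each 0.05 rad off the xy plane). Flat on a level surface the centre is 15 mm up. The same upside down; all alike. Four to six present, absent: None
- ingot4_mid (a point): centre of a plain aluminium wedge ingot, 120 mm long, 44 wide (parallel sides), 24 thick at the thin end, 36 at the thick end, 0.43 kg. Own x runs thin to thick end, y across, z midway between the normals of the two broad faces (each 0.05 rad off the xy plane). Flat on a level surface the centre is 15 mm up. The same upside down; all alike. Four to six present, absent: None
- ingot5_mid (a point): centre of a plain aluminium wedge ingot, 120 mm long, 44 wide (parallel sides), 24 thick at the thin end, 36 at the thick end, 0.43 kg. Own x runs thin to thick end, y across, z midway between the normals of the two broad faces (each 0.05 rad off the xy plane). Flat on a level surface the centre is 15 mm up. The same upside down; all alike. Four to six present, absent: None
- plate_top (a point): centre of the upper face of the white square plate (170 x 170 mm, 80 mm above the bench) of the blue hotplate stirrer, which is fixed. x points away from its control knobs, x and y are parallel to the plate's edges. The blue base reaches 160 mm from this point on the knob side, up to 56 mm high
- jar_mid (a point): centre of a closed squat steel sample can with a paper label, 62 mm diameter, 44 mm tall, 0.22 kg; it starts on the hotplate. z is its axis; this point is 22 mm above its underside
- mat: round cork mat lying fixed on the bench, 120 mm diameter, 4 mm thick; origin at the centre of its underside
- key_grip (a point): on the axis of the winding key of the white clockwork timer (fixed, 90 mm diameter, 50 mm tall body), 86 mm above the bench. The key is a flat upright blade 46 mm wide (along its own x), 9 mm thick (own y), its lower edge 68 mm and its top edge 98 mm above the bench, on a short stem; it turns with the key
- timer_key (a joint): winding of the key about the vertical, rad: 0 run down, grows clockwise seen from above, stop at 6.0 (fully wound). It resists with about 0.12 to 0.21 N m (spring and clutch) and stays where it is left
- bottle: bystander: amber reagent bottle, 66 mm diameter, 170 mm tall, blue cap; origin at the centre of its underside
- mouse: bystander: grey computer mouse, 105 x 60 x 30 mm; origin at the centre of its underside
- tipbox: bystander: blue pipette-tip box with clear lid, 85 x 125 x 72 mm; origin at the centre of its underside
- notepad: bystander: paper notepad, 100 x 150 x 14 mm; origin at the centre of its underside
- beaker: bystander: open steel beaker, 68 mm diameter, 85 mm tall; origin at the centre of its underside
- spatula: bystander: steel spatula, 170 mm long, lying flat
- marker: bystander: blue marker pen, 130 x 17 x 15 mm; origin at the centre of its underside

How it is judged:
By the outcome, as a careful person would: the job done as asked, in the order asked, and still so for the second after the job is handed in, with the robot touching nothing.
Of ingot0, ingot1, ingot2, ingot3, ingot4, ingot5 only 4 to 6 are there at a start; the rules pass over those that are not, and their reading is None.
At some moment in a run one of jar may be knocked a few centimetres aside while the robot is not near it.
Once in a run the grip may slacken for a moment while it holds something.
It also fails if it takes over 210 s, if anything falls off the work surface, if the arm or the gripper's body presses on something with over 40 N, if the wrist force passes 120 N, or if a joint passes its speed limit or range.

## Working session

There is one attempt and no reset: what is moved stays moved. The work goes in short steps, Python scripts to look and compute and a tool call to move; the robot and the scene stay as the last step left them, time stands still between calls to the robot, and variables do not carry over. Pictures are saved under pics/ and viewed, at most 19 in all, crops included, and the job is handed in when it is done.

Besides the shell and the picture viewer there is one more tool, called as name(argument=value, ...), one argument or row to a line, values as JSON. play_rows: Moves the arm, as the interface text tells. Its arguments: {"type":"object","properties":{"claw":{"type":"array"},"offset":{"type":"array"},"delta_rot":{"type":"array"},"squeeze":{"type":"number"}},"required":["claw","offset","delta_rot"]}

```bash
mkdir -p pics; ls
cat > h.py <<'E'
import numpy as np,cv2,json
from plant import *
from scipy.spatial.transform import Rotation as R
def cam(n,save=None):
    c=read_camera(n); 
    if save: cv2.imwrite('pics/'+save,c['image'])
    return c
def ray(c,u,v,z):
    M=cv2.Rodrigues(np.array(c['rvec'],float))[0]; t=np.array(c['tvec'],float).ravel()
    d=M.T@np.linalg.inv(c['K'])@np.array([u,v,1.]); o=-M.T@t
    return o+d*(z-o[2])/d[2]
def proj(c,P):
    return cv2.projectPoints(np.array(P,float).reshape(-1,1,3),np.array(c['rvec'],float),np.array(c['tvec'],float),np.array(c['K'],float),None)[0].reshape(-1,2)
E
python3 - <<'E'
from h import *
s=get_state();print(s)
for n in['top','scene']:
    c=cam(n,n+'0.png');print(n,c['K'].tolist(),np.ravel(c['rvec']),np.ravel(c['tvec']))
    for k in['ingot0_mid','plate_top','jar_mid','mat','key_grip','bottle','mouse','tipbox','notepad','beaker','spatula','marker']:
        for d in look_for(k,n):
            if d['p']>.3:
                r=d['rect'];print(k,round(d['p'],2),np.round(r).astype(int),ray(c,r[0],r[1],15).round())
E
```

```text
pics
{'t': 0.0, 'joint_positions': array([ 1.12602227,  0.46845772, -0.01162032,  1.60359791,  0.00600352,
        1.07139816, -0.05629416]), 'dq': array([-0.00034555, -0.0010728 ,  0.00072429,  0.00125797,  0.00042667,
        0.00028634,  0.00032431]), 'joint_efforts': array([ 3.38530062e-04, -5.32379651e+01,  2.16548983e-02, -2.51303995e+01,
        1.14579831e-02,  7.80251372e-03, -1.73462712e-05]), 'ee_pos': array([ 253.91499944, -597.75666552,  230.29671553]), 'orientation': array([ 9.79893643e-01,  1.99518456e-01, -2.41178367e-04, -8.80821959e-04]), 'force': array([ 0.53400798,  0.81049039, -1.53514504]), 'ft_torque': array([ 0.04314924,  0.00025776, -0.01902803]), 'grip_force': 0.0, 'opening': 1.0039411150620676}
top [[601.163451424801, 0.0, 324.4417177947065], [0.0, 601.163451424801, 237.6384935657852], [0.0, 0.0, 1.0]] [ 2.21079335 -2.16912303  0.0989753 ] [ -16.37750769  563.15498219 1516.27074026]
ingot0_mid 0.57 [240 244  29  50] [544. 210.  15.]
plate_top 0.75 [324 247  88 116] [540.  -4.  15.]
plate_top 0.52 [242 243  30  48] [546. 204.  15.]
jar_mid 0.93 [329 228  31 
[... 964 characters left out ...]
[311 243 107  96] [545.  -1.  15.]
jar_mid 0.78 [298 234  24  33] [539. -49.  15.]
mat 0.65 [258 314  66  59] [788.  -1.  15.]
mat 0.63 [447 260  36  47] [400. 333.  15.]
mat 0.61 [251 176  42  30] [ 440. -284.   15.]
bottle 0.79 [317 326  30  53] [737. 137.  15.]
mouse 0.97 [493 269  31  39] [360. 445.  15.]
tipbox 0.8 [258 312  64  61] [785.  -4.  15.]
tipbox 0.59 [317 327  28  51] [739. 140.  15.]
notepad 0.55 [213 274  56  57] [ 761. -168.   15.]
notepad 0.42 [258 313  69  59] [786.  -4.  15.]
beaker 0.92 [169 219  35  33] [ 690. -386.   15.]
spatula 0.67 [232 139  25  39] [ 351. -427.   15.]
marker 0.62 [407 363  34  42] [704. 363.  15.]
marker 0.61 [197 182  34  30] [ 546. -408.   15.]
```

Run:
```python
import cv2
a=cv2.imread('pics/top0.png');cv2.imwrite('pics/top1.png',cv2.resize(a[110:400,110:510],None,fx=2,fy=2,interpolation=2))
a=cv2.imread('pics/scene0.png');cv2.imwrite('pics/scene1.png',cv2.resize(a[100:400,140:540],None,fx=2,fy=2,interpolation=2))
```

```text
(no output)
```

View pics/top1.png

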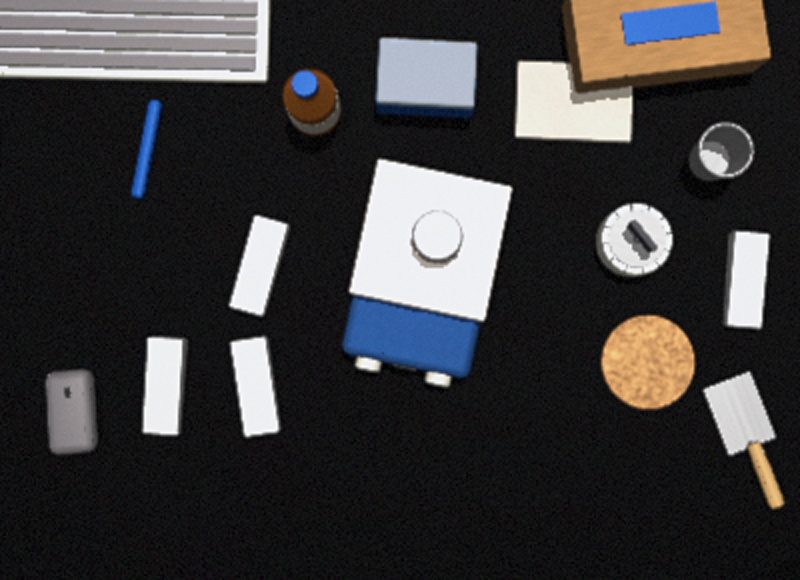

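View pics/scene1.png

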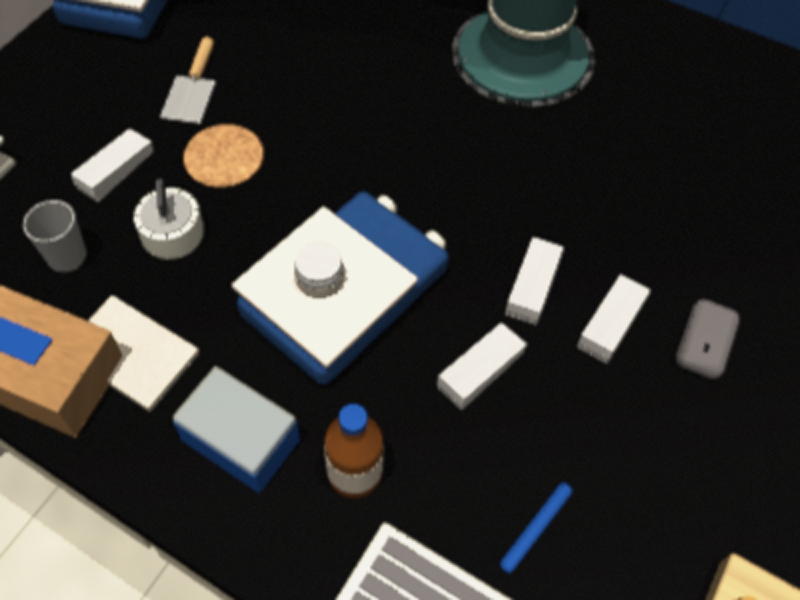

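The top crop shows four white ingots, at crop (258,265), (165,386), (254,386) and (747,280), plus the can (437,236), timer key (640,237) and mat (648,362). There is something pale at the left edge of the scene crop, so I'm checking the full frame.

View pics/scene0.png

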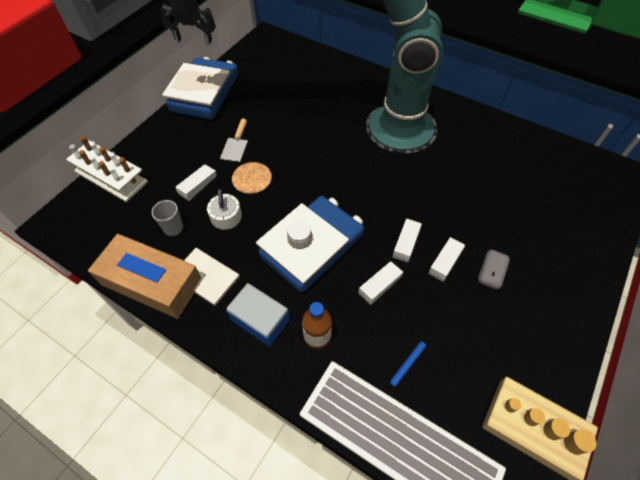

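```bash
cat >> h.py <<'E'
from scipy.optimize import minimize
V=np.array([[sx*60,sy*22,sz*(15+3*sx)] for sx in(-1,1) for sy in(-1,1) for sz in(-1,1)],float)
def wedge(x,y,yaw,z0=0,pitch=-.05):
    # yaw: direction of thick end; pitch about y (negative raises thick end): bottom level at z0
    return (R.from_euler('z',yaw)*R.from_euler('y',pitch)).apply(V)+[x,y,z0+15]
def mask_of(c,P):
    m=np.zeros((480,640),np.uint8);h=cv2.convexHull((proj(c,P)*16).round().astype(np.int32))
    return cv2.fillConvexPoly(m,h,255,cv2.LINE_AA,4)/255.
def fit(obs,x,y,yaw,z0=0,pitch=-.05):
    # obs: list of (cam,mask float)
    def f(p):
        e=0
        for c,m in obs:
            w=mask_of(c,wedge(p[0],p[1],p[2]/50,z0,pitch)); e+=np.abs(w-m).sum()/max(1,w.sum())
        return e
    best=None
    r=minimize(f,[x,y,yaw*50],method='Nelder-Mead',options=dict(initial_simplex=[[x,y,yaw*50],[x+12,y,yaw*50],[x,y+12,yaw*50],[x,y,yaw*50+10]],xatol=.2,fatol=1e-4))
    return r.x[0],r.x[1],r.x[2]/50,r.fun
def bright(img,th=60):
    g=img.max(2); return (g>th).astype(np.uint8)
def comp(m,u,v):
    n,l,s,ce=cv2.connectedComponentsWithStats(m); i=[j for j in range(1,n) if s[j][4]>100]
    j=min(i,key=lambda j:np.hypot(*(ce[j]-[u,v]))); return (l==j).astype(float),ce[j],s[j]
E
python3 - <<'E'
from h import *
cs={n:cam(n) for n in('top','scene')}
for nm,u,v in[('A',239,242),('B',192,303),('C',237,303),('D',483,250)]:
    c=cs['top'];m,ce,st=comp(bright(c['image']),u,v)
    P=ray(c,*ce,20); obs=[(c,m)]
    s=cs['scene'];q=proj(s,P)[0]; m2,ce2,st2=comp(bright(s['image']),*q); obs.append((s,m2))
    rc=cv2.minAreaRect(cv2.findContours(m.astype(np.uint8),0,1)[0][0]);b=cv2.boxPoints(rc)
    b=np.array([ray(c,*p,20) for p in b]);e=max((b[1]-b[0],b[2]-b[1]),key=np.linalg.norm);yaw=np.arctan2(e[1],e[0])
    print(nm,P.round(),st,st2)
    for k in(0,np.pi): print([np.round(t,3) for t in fit(obs,P[0],P[1],yaw+k)])
E
```

```text
A [548. 212.  20.] [224 217  31  51 933] [359 261  45  44 936]
[np.float64(547.94), np.float64(212.892), np.float64(-0.246), np.float64(0.127)]
[np.float64(547.725), np.float64(212.523), np.float64(2.887), np.float64(0.163)]
B [393. 328.  20.] [181 278  23  50 980] [429 237  37  44 818]
[np.float64(392.406), np.float64(329.161), np.float64(-0.045), np.float64(0.132)]
[np.float64(392.735), np.float64(329.091), np.float64(3.097), np.float64(0.179)]
C [394. 213.  20.] [225 278  25  51 947] [393 218  29  44 760]
[np.float64(393.917), np.float64(213.296), np.float64(-2.973), np.float64(0.183)]
[np.float64(393.958), np.float64(213.084), np.float64(0.166), np.float64(0.13)]
D [ 542. -413.   20.] [472 225  23  50 984] [175 164  41  37 759]
[np.float64(541.462), np.float64(-413.261), np.float64(-0.06), np.float64(0.155)]
[np.float64(541.976), np.float64(-413.199), np.float64(3.052), np.float64(0.198)]
```

Full scene: exactly four ingots on the bench, at (381,283), (407,240), (447,259) and (196,182). The pale object at (105,165) is a vial rack. Next I measure the plate, can, mat and key.

```bash
cat >> h.py <<'E'
import os
def tool(yaw,tilt=0): # tilt: rotation about tool y
    return R.from_matrix([[np.cos(yaw),np.sin(yaw),0],[np.sin(yaw),-np.cos(yaw),0],[0,0,-1]])*R.from_rotvec([0,tilt,0])
def load():
    if os.path.exists('cmd.json'):
        d=json.load(open('cmd.json')); return np.array(d['p']),R.from_quat(d['q'])
    return np.array([254.16,-598.257,231.29]),R.from_quat(get_state()['orientation'])
def plan(*w):
    """waypoints (x,y,z,yaw[,tilt]) relative to commanded pose; each starts a new call if first elem 'N'"""
    p0,R0=load()
    for x in w:
        if x=='N': p0,R0=p,r; print('--new call'); continue
        T=tool(x[3],x[4] if len(x)>4 else 0)
        off=R0.inv().apply(np.array(x[:3])-p0).round(1); rot=(R0.inv()*T).as_rotvec().round(4)
        p=p0+R0.apply(off); r=R0*R.from_rotvec(rot)
        print(off.tolist(),rot.tolist())
    json.dump(dict(p=p.tolist(),q=r.as_quat().tolist()),open('cmd.json','w'))
def chk():
    s=get_state();p,r=load();x=r.inv()*R.from_quat(s['orientation']);print('t',round(s['t'],2),'dpos',(s['ee_pos']-p).round(1),'drot',x.as_rotvec().round(3),'F',s['force'].round(1),'M',s['ft_torque'].round(2),'open',round(s['opening']*85.4,1),'grip',round(s['grip_force'],1),'q7',round(s['joint_positions'][6],2))
E
python3 - <<'E'
from h import *
c=cam('top');im=c['image']
w=((im.min(2)>150)).astype(np.uint8)
m,ce,st=comp(w,324,230);h=cv2.convexHull(cv2.findContours((m*1).astype(np.uint8),0,1)[0][0])
q=cv2.approxPolyDP(h,8,True).reshape(-1,2);P=np.array([ray(c,*p,80) for p in q]);print(q.tolist(),P.round().tolist())
rc=cv2.minAreaRect(P[:,:2].astype(np.float32));print('plate',rc)
for nm,z in(('jar_mid',102),('mat',2),('key_grip',86)):
    for d in look_for(nm,'top'): print(nm,round(d['p'],2),np.round(d['rect']),ray(c,d['rect'][0],d['rect'][1],z).round())
hsv=cv2.cvtColor(im,cv2.COLOR_BGR2HSV);mk=((hsv[...,1]>90)&(hsv[...,0]<25)&(hsv[...,2]>80)).astype(np.uint8);
m,ce,s=comp(mk,434,291);print('mat',ce,s,ray(c,*ce,4).round(1))
k=(im.max(2)<110).astype(np.uint8)[218:240,415:442];k2,ce,s=comp(cv2.resize(k,None,fx=4,fy=4),56,46)
ys,xs=np.nonzero(k2);u=xs/4+415;v=ys/4+218;print(s)
a,b=np.linalg.eigh(np.cov(u,v));d=b[:,1];p=[u.mean(),v.mean()];A=ray(c,*(p+8*d),95);B=ray(c,*(p-8*d),95)
print('key',p,((A+B)/2).round(1),np.arctan2(*(A-B)[[1,0]]),a)
# jar circle white
E
```

```text
[[299, 190], [365, 204], [351, 269], [285, 255]] [[676.0, 60.0, 80.0], [644.0, -104.0, 80.0], [483.0, -71.0, 80.0], [514.0, 91.0, 80.0]]
plate ((579.3433227539062, -6.134452819824219), (166.846923828125, 164.38803100585938), 79.11412048339844)
jar_mid 0.59 [328. 227.  29.  29.] [582. -12. 102.]
mat 0.89 [436. 292.  46.  44.] [ 430. -295.    2.]
mat [433.54467843 290.66249289] [ 410  267   48   48 1757] [ 433.2 -289.6    4. ]
[  36   12   56   64 1706]
key [np.float64(430.1437573270809), np.float64(229.01846424384524)] [ 584.  -262.6   95. ] -2.449231697247651 [ 3.99125513 23.08614921]
```

Run:
```python
from h import *
plan((580,-12,270,.6))
```

```text
[529.1, -412.2, -38.8] [0.0, 0.0001, -0.1983]
```

play_rows(
  claw=[85, 85, 85, 85, 85, 85, 85, 85, 85, 85, 85, 85],
  offset=[
    [529.1, -412.2, -38.8],
    [529.1, -412.2, -38.8],
    [529.1, -412.2, -38.8],
    [529.1, -412.2, -38.8],
    [529.1, -412.2, -38.8],
    [529.1, -412.2, -38.8],
    [529.1, -412.2, -38.8],
    [529.1, -412.2, -38.8],
    [529.1, -412.2, -38.8],
    [529.1, -412.2, -38.8],
    [529.1, -412.2, -38.8],
    [529.1, -412.2, -38.8],
  ],
  delta_rot=[
    [0, 0, -0.1983],
    [0, 0, -0.1983],
    [0, 0, -0.1983],
    [0, 0, -0.1983],
    [0, 0, -0.1983],
    [0, 0, -0.1983],
    [0, 0, -0.1983],
    [0, 0, -0.1983],
    [0, 0, -0.1983],
    [0, 0, -0.1983],
    [0, 0, -0.1983],
    [0, 0, -0.1983],
  ],
)

```text
t: 3.1
ee_pos: [581.1, -7.1, 270.3]
orientation: [0.954, 0.299, 0.001, -0.001]
force: [-0.9, -0.4, -0.7]
opening: 0.993
grip_force: 0.0
```

Run:
```python
from h import *
chk();print(get_state()['joint_positions'])
c=cam('wrist','w1.png');M=cv2.Rodrigues(np.array(c['rvec'],float))[0];print(c['K'][0],-M.T@np.ravel(c['tvec']),M.T[:,2])
for d in look_for('jar_mid','wrist'): print(round(d['p'],2),np.round(d['rect']),ray(c,d['rect'][0],d['rect'][1],124).round())
```

```text
t 3.1 dpos [1.1 4.9 0.2] drot [ 0.001  0.002 -0.007] F [-0.9 -0.4 -0.7] M [-0.06  0.04  0.01] open 84.8 grip 0.0 q7 -1.13
[ 0.256811    0.34648681 -0.37926029  1.71579153  0.13874686  1.10485711
 -1.12789177]
[385.45374655   0.         317.18777311] [647.03025878  39.23910461 413.79589859] [-0.25640773 -0.17711745 -0.95020234]
0.89 [323. 217.  77.  81.] [587.  -8. 124.]
```

View pics/w1.png

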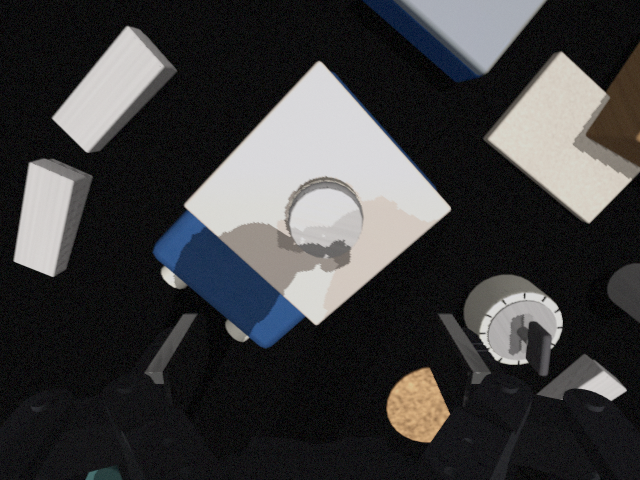

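The wrist view shows the plate corners at (319,62), (451,209), (317,325) and (185,206), and the can top at (326,217). Ingots A (113,90) and C (53,217), the timer (521,328) and part of the mat are also in view.

Run:
```python
from h import *
c=cam('wrist','w2.png');chk()
q=[(319,62),(451,209),(317,325),(185,206)];P=np.array([ray(c,*p,80) for p in q]);print(P.round(1).tolist(),P.mean(0).round(1),[np.linalg.norm(P[i]-P[i-1]).round(1) for i in range(4)])
e=P[0]-P[3];print('platex?',np.arctan2(e[1],e[0]), 'y', np.arctan2(*(P[1]-P[2])[[1,0]]))
print('jar',ray(c,326,218,124).round(1))
k=cam('top')
for nm,x,y,yw in(('A',548,212,-.246),('C',394,213,.166)):
    for a in(0,np.pi):
        obs=[]
        for cc in(c,):
            u=proj(cc,[x,y,15])[0];m,ce,s=comp(bright(cc['image'],70),*u);obs.append((cc,m))
        print(nm,np.round(fit(obs,x,y,yw+a),3),s)
```

```text
t 3.25 dpos [-0.4 -1.1 -0.3] drot [-0.    -0.001  0.001] F [-1.1 -0.6  0.4] M [-0.05  0.03  0.03] open 84.8 grip 0.0 q7 -1.13
[[678.5, 54.5, 80.0], [646.7, -109.5, 80.0], [483.1, -77.6, 80.0], [515.7, 86.2, 80.0]] [581.  -11.6  80. ] [np.float64(165.9), np.float64(167.0), np.float64(166.6), np.float64(167.0)]
platex? -0.1926765527855407 y -0.1926320594293926
jar [586.3 -15.3 124. ]
A [ 5.49648e+02  2.12703e+02 -2.69000e-01  6.20000e-02] [  46   21  125  128 7868]
A [5.50525e+02 2.12690e+02 2.95000e+00 9.60000e-02] [  46   21  125  128 7868]
C [3.95771e+02 2.13321e+02 1.47000e-01 6.60000e-02] [   9  156   79  119 6490]
C [3.95453e+02 2.14371e+02 3.32800e+00 1.20000e-01] [   9  156   79  119 6490]
```

Run:
```python
from h import *
plan((585,-14,135,.6),(585,-14,90,.6),'N',(585,-14,190,.6),(433,-288,110,.6),'N',(433,-288,15,.6))
```

```text
[3.0, 4.5, 135.0] [0.0, -0.0, 0.0]
[3.0, 4.5, 180.0] [0.0, -0.0, 0.0]
--new call
[0.0, 0.0, -100.0] [0.0, -0.0, 0.0]
[-280.1, 140.3, -20.0] [0.0, -0.0, 0.0]
--new call
[-0.1, 0.0, 95.0] [0.0, -0.0, 0.0]
```

play_rows(
  claw=[85, 85, 85, 85, 85, 85, 50, 50, 50, 50, 50],
  offset=[
    [3, 4.5, 135],
    [3, 4.5, 135],
    [3, 4.5, 135],
    [3, 4.5, 160],
    [3, 4.5, 180],
    [3, 4.5, 180],
    [3, 4.5, 180],
    [3, 4.5, 180],
    [3, 4.5, 180],
    [3, 4.5, 180],
    [3, 4.5, 180],
  ],
  delta_rot=[
    [0, 0, 0],
    [0, 0, 0],
    [0, 0, 0],
    [0, 0, 0],
    [0, 0, 0],
    [0, 0, 0],
    [0, 0, 0],
    [0, 0, 0],
    [0, 0, 0],
    [0, 0, 0],
    [0, 0, 0],
  ],
  squeeze=50,
)

```text
t: 4.68
ee_pos: [585.9, -13.6, 92.0]
orientation: [0.955, 0.296, 0.001, 0.0]
force: [-2.3, 0.9, 5.2]
opening: 0.699
grip_force: 54.5
```

```bash
python3 -c "
from h import *
s=get_state();print(s['ee_pos'],s['opening']*85.4,s['grip_force'],s['force'])"
```

```text
[585.8819757  -13.61520303  92.02870689] 59.723029934024076 54.482060205191374 [-2.30963569  0.91122707  5.18254169]
```

play_rows(
  claw=[50, 50, 50, 50, 50, 50, 50, 50, 50, 50, 50, 50],
  offset=[
    [0, 0, -50],
    [0, 0, -100],
    [0, 0, -100],
    [-50, 25, -86],
    [-100, 50, -71],
    [-150, 75, -57],
    [-200, 100, -43],
    [-240, 120, -31],
    [-270, 135, -23],
    [-280.1, 140.3, -20],
    [-280.1, 140.3, -20],
    [-280.1, 140.3, -20],
  ],
  delta_rot=[
    [0, 0, 0],
    [0, 0, 0],
    [0, 0, 0],
    [0, 0, 0],
    [0, 0, 0],
    [0, 0, 0],
    [0, 0, 0],
    [0, 0, 0],
    [0, 0, 0],
    [0, 0, 0],
    [0, 0, 0],
    [0, 0, 0],
  ],
)

```text
t: 6.18
ee_pos: [434.2, -286.4, 110.3]
orientation: [0.955, 0.297, 0.0, -0.0]
force: [-0.3, 0.5, -2.6]
opening: 0.703
grip_force: 56.6
```

Run:
```python
from h import *
s=get_state();print(s['ee_pos'],s['force'])
c=cam('wrist','w3.png')
for n,z in(('mat',4),('key_grip',86),('jar_mid',70)):
    for d in look_for(n,'wrist'): print(n,round(d['p'],2),np.round(d['rect']),ray(c,d['rect'][0],d['rect'][1],z).round())
```

```text
[ 434.16927077 -286.37549116  110.29366274] [-0.26873905  0.52584241 -2.5995914 ]
mat 0.79 [326. 218. 174. 143.] [ 449. -283.    4.]
key_grip 0.69 [506.   8.  48.  17.] [ 573. -278.   86.]
jar_mid 0.87 [315. 336. 166. 189.] [ 405. -305.   70.]
```

View pics/w3.png

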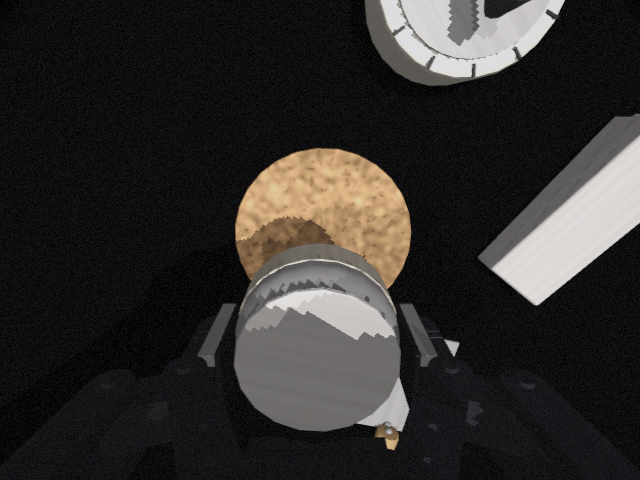

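The can is held, and the mat centre is at about (323,236), under the can. Lowering.

play_rows(
  claw=[50, 50, 50, 50, 50, 85, 85, 85, 85, 85, 85, 85],
  offset=[
    [0, 0, 45],
    [0, 0, 80],
    [0, 0, 92],
    [0, 0, 94.5],
    [0, 0, 94.5],
    [0, 0, 94.5],
    [0, 0, 94.5],
    [0, 0, 94.5],
    [0, 0, 60],
    [0, 0, 0],
    [0, 0, -60],
    [0, 0, -100],
  ],
  delta_rot=[
    [0, 0, 0],
    [0, 0, 0],
    [0, 0, 0],
    [0, 0, 0],
    [0, 0, 0],
    [0, 0, 0],
    [0, 0, 0],
    [0, 0, 0],
    [0, 0, 0],
    [0, 0, 0],
    [0, 0, 0],
    [0, 0, 0],
  ],
)

```text
t: 7.88
ee_pos: [433.8, -288.4, 213.3]
orientation: [0.955, 0.296, 0.001, 0.001]
force: [-0.4, 0.0, -0.6]
opening: 0.994
grip_force: 0.0
```

Run:
```python
from h import *
# commanded after: (433,-288,210)
json.dump(dict(p=[433,-288,210],q=tool(.6).as_quat().tolist()),open('cmd.json','w'));chk()
c=cam('wrist','w4.png')
for n,z in(('mat',4),('jar_mid',48)):
    for d in look_for(n,'wrist'): print(n,round(d['p'],2),np.round(d['rect']),ray(c,d['rect'][0],d['rect'][1],z).round())
x,y,yw=541.5,-413,-.06
u=proj(c,[x,y,15])[0];m,ce,s=comp(bright(c['image'],70),*u);print(s)
for a in(0,np.pi): print(np.round(fit([(c,m)],x,y,yw+a),3))
```

```text
t 7.88 dpos [ 0.8 -0.4  3.3] drot [-0.003  0.001  0.   ] F [-0.4  0.  -0.6] M [-0.06 -0.01  0.04] open 84.9 grip 0.0 q7 -0.55
mat 0.56 [321. 203. 128. 125.] [ 437. -290.    4.]
jar_mid 0.68 [316. 211.  75.  78.] [ 437. -285.   48.]
[ 434  112  153  140 9439]
[ 5.44656e+02 -4.13292e+02 -6.20000e-02  2.80000e-02]
[ 5.46619e+02 -4.13222e+02  2.99000e+00  7.90000e-02]
```

View pics/w4.png

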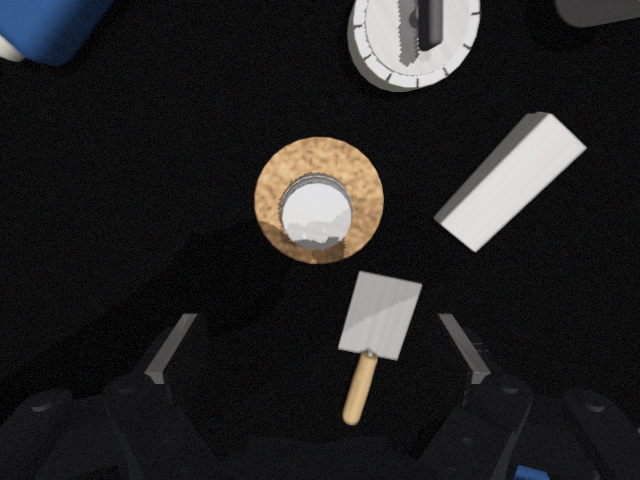

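The can stands upright at (317,213), near the centre of the mat at (319,200). Next is ingot D.

Run:
```python
from h import *
plan((544,-413,100,-.06),(544,-413,30,-.06),(544,-413,6,-.06),'N',(544,-413,200,-.06),(580,-11,190,-.193),'N',(580,-11,87,-.193))
```

```text
[21.0, 165.8, 110.0] [0.0, 0.0, 0.66]
[21.0, 165.8, 180.0] [0.0, 0.0, 0.66]
[21.0, 165.8, 204.0] [0.0, 0.0, 0.66]
--new call
[0.1, 0.0, -194.0] [0.0, 0.0, 0.0]
[11.9, -403.4, -184.0] [0.0, 0.0, 0.133]
--new call
[-0.0, -0.0, 103.0] [0.0, 0.0, 0.0]
```

play_rows(
  claw=[85, 85, 85, 85, 85, 85, 85, 85, 30, 30, 30, 30],
  offset=[
    [21, 165.8, 60],
    [21, 165.8, 110],
    [21, 165.8, 110],
    [21, 165.8, 110],
    [21, 165.8, 150],
    [21, 165.8, 190],
    [21, 165.8, 204],
    [21, 165.8, 204],
    [21, 165.8, 204],
    [21, 165.8, 204],
    [21, 165.8, 204],
    [21, 165.8, 204],
  ],
  delta_rot=[
    [0, 0, 0.66],
    [0, 0, 0.66],
    [0, 0, 0.66],
    [0, 0, 0.66],
    [0, 0, 0.66],
    [0, 0, 0.66],
    [0, 0, 0.66],
    [0, 0, 0.66],
    [0, 0, 0.66],
    [0, 0, 0.66],
    [0, 0, 0.66],
    [0, 0, 0.66],
  ],
  squeeze=70,
)

```text
t: 9.52
ee_pos: [545.1, -413.3, 8.1]
orientation: [1.0, -0.03, 0.001, 0.001]
force: [0.4, 1.3, 6.8]
opening: 0.5
grip_force: 75.6
```

Run:
```python
from h import *
s=get_state();print(s['ee_pos'],s['opening']*85.4,s['grip_force'],s['force'],s['joint_positions'].round(2))
c=cam('wrist','w5.png')
```

```text
[ 545.12172229 -413.32090579    8.11840502] 42.65875131647284 75.55800676345825 [0.43401707 1.31279518 6.80099262] [ 0.67  0.79 -0.1   1.62  0.11  0.73 -1.11]
```

View pics/w5.png

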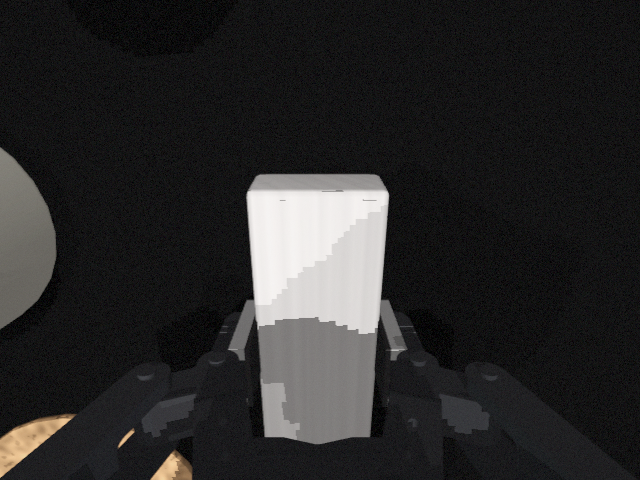

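The ingot sits square between the pads, its far top edge at row 191. Checking the grasp offset along its length.

```bash
cat >> h.py <<'E'
def graspoff(ymin=160,zbot=0):
    c=cam('wrist');s=get_state()
    Rt=R.from_quat(s['orientation']);g=Rt.apply([1,0,0]);
    e=np.diff(cv2.GaussianBlur(c['image'],(5,5),0).max(2)[120:300,290:350].mean(1));r=120+np.argsort(-np.abs(e))[:6]
    return c,s,r,g
E
python3 - <<'E'
from h import *
c,s,r,g=graspoff()
print(r); 
for z,v in((36,191),(0,175),(36,175)): print(z,v,(ray(c,317,v,z)-s['ee_pos'])@g)
E
```

```text
[173 174 172 190 191 189]
36 191 58.06021385437431
0 175 57.42175877954306
36 175 62.893814009570896
```

play_rows(
  claw=[30, 30, 30, 30, 30, 30, 30, 30, 30, 30, 30, 30],
  offset=[
    [0, 0, -50],
    [0, 0, -110],
    [0, 0, -160],
    [0, 0, -194],
    [2, -60, -194],
    [3, -120, -192],
    [5, -180, -190],
    [7, -240, -188],
    [9, -300, -186],
    [11, -350, -184],
    [11.9, -390, -184],
    [11.9, -403.4, -184],
  ],
  delta_rot=[
    [0, 0, 0],
    [0, 0, 0],
    [0, 0, 0],
    [0, 0, 0],
    [0, 0, 0.03],
    [0, 0, 0.06],
    [0, 0, 0.09],
    [0, 0, 0.133],
    [0, 0, 0.133],
    [0, 0, 0.133],
    [0, 0, 0.133],
    [0, 0, 0.133],
  ],
)

```text
t: 11.12
ee_pos: [579.3, -7.3, 189.7]
orientation: [0.996, -0.094, -0.001, -0.001]
force: [0.2, -2.1, -5.0]
opening: 0.501
grip_force: 74.1
```

Run:
```python
from h import *
s=get_state();print(s['ee_pos'],s['opening']*85.4,s['grip_force'],s['force'])
```

```text
[579.27675954  -7.32128641 189.68906316] 42.75965010778003 74.11898732185364 [ 0.17527291 -2.11756806 -5.04964715]
```

play_rows(
  claw=[30, 30, 30, 30, 30, 30, 85, 85, 85, 85, 85, 85],
  offset=[
    [0, 0, 40],
    [0, 0, 75],
    [0, 0, 95],
    [0, 0, 101],
    [0, 0, 103],
    [0, 0, 103],
    [0, 0, 103],
    [0, 0, 103],
    [0, 0, 103],
    [0, 0, 50],
    [0, 0, 0],
    [0, 0, -60],
  ],
  delta_rot=[
    [0, 0, 0],
    [0, 0, 0],
    [0, 0, 0],
    [0, 0, 0],
    [0, 0, 0],
    [0, 0, 0],
    [0, 0, 0],
    [0, 0, 0],
    [0, 0, 0],
    [0, 0, 0],
    [0, 0, 0],
    [0, 0, 0],
  ],
)

```text
t: 12.62
ee_pos: [579.5, -11.0, 251.2]
orientation: [0.995, -0.096, -0.001, 0.0]
force: [1.1, -0.6, 0.1]
opening: 0.995
grip_force: 0.0
```

Run:
```python
from h import *
json.dump(dict(p=[580,-11,250],q=tool(-.193).as_quat().tolist()),open('cmd.json','w'));chk()
c=cam('wrist','w6.png');t=cam('top')
def px(v): return np.round(v).astype(int)
im=c['image'].copy()
for yw in(-.193,):
    cv2.polylines(im,[px(proj(c,wedge(580,-10.5,yw,80)))[[1,3,7,5]].reshape(-1,1,2)],True,(0,0,255),1)
cs=[]
X=R.from_euler('z',-.193).apply([[a*85,b*85,0] for a,b in((1,1),(1,-1),(-1,-1),(-1,1))])+[581,-10.5,80]
cv2.polylines(im,[px(proj(c,X)).reshape(-1,1,2)],True,(0,255,0),1)
cv2.imwrite('pics/w6.png',im)
for nm,x,y,yw in(('A',549,212.7,-.26),('C',395,213,.155),('B',393,329,-.045)):
    u=proj(c,[x,y,15])[0];print(nm,u)
    if 0<u[0]<640:
      m,ce,s=comp(bright(c['image'],70),*u);print(s,np.round(fit([(c,m)],x,y,yw),3))
```

```text
t 12.62 dpos [-0.5  0.   1.2] drot [-0.    -0.001 -0.   ] F [ 1.1 -0.6  0.1] M [-0.01 -0.13  0.01] open 85.0 grip 0.0 q7 -1.88
A [115.99564991 265.01565604]
[  72  207   72  117 6505] [ 5.47513e+02  2.18124e+02 -2.57000e-01  2.70000e-02]
C [161.62223974 383.76170406]
[ 145  314   51   70 1023] [419.081 190.985  -0.787   0.758]
B [ 69.83046118 400.44962208]
[  16  350   75   50 2309] [ 3.95299e+02  3.36287e+02 -4.20000e-02  5.88000e-01]
```

View pics/w6.png

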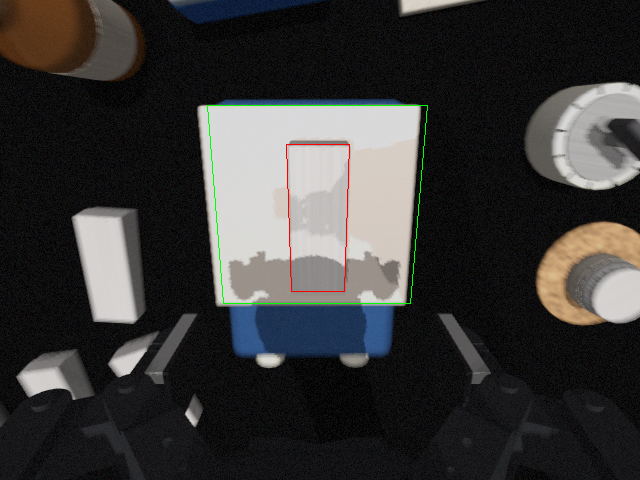

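The lower ingot lies along the plate's axis, but about 6 mm right of its centre: the plate's edges average column 310 and the ingot is at 318. A repeat look now that the arm has settled.

Run:
```python
from h import *
t=cam('top')
for i in range(2):
    c=cam('wrist')
chk()
x,y,yw=549,212.7,-.26
u=proj(c,[x,y,15])[0];m,ce,s=comp(bright(c['image'],70),*u);print(np.round(fit([(c,m)],x,y,yw),3))
u=proj(t,[x,y,15])[0];m2,ce,s=comp(bright(t['image'],70),*u);print(np.round(fit([(t,m2)],x,y,yw),3),np.round(fit([(t,m2),(c,m)],x,y,yw),3))
w=(c['image'].min(2)>100).astype(np.uint8)
for row in(140,200,230):
    e=np.diff(cv2.GaussianBlur(c['image'],(5,1),0)[row].max(1).astype(float));L=180+np.argmax(e[180:250]);Rr=370+np.argmin(e[370:440]);a=ray(c,L+.5,row,80);b=ray(c,Rr+.5,row,80);print(row,L,Rr,a.round(1),b.round(1),((a+b)/2).round(1))
```

```text
t 12.88 dpos [-0.2 -0.  -0.1] drot [-0.  0. -0.] F [ 0.6  0.2 -0.2] M [ 0.   -0.02  0.04] open 84.9 grip 0.0 q7 -1.88
[ 5.48940e+02  2.13654e+02 -2.74000e-01  7.50000e-02]
[ 5.47927e+02  2.12614e+02 -2.47000e-01  7.60000e-02] [ 5.48260e+02  2.12887e+02 -2.56000e-01  1.58000e-01]
140 203 416 [657.7  66.5  80. ] [625.4 -99.2  80. ] [641.6 -16.4  80. ]
200 208 411 [610.3  76.   80. ] [578.  -89.7  80. ] [594.1  -6.8  80. ]
230 211 409 [584.7  80.7  80. ] [552.4 -85.   80. ] [568.5  -2.1  80. ]
```

play_rows(
  claw=[85, 85, 85, 85, 85, 30, 30, 30, 30, 30, 30, 30],
  offset=[
    [0, 0, 60],
    [0, 0, 115],
    [0, 0, 150],
    [0, 0, 163],
    [0, 0, 163],
    [0, 0, 163],
    [0, 0, 163],
    [0, 0, 163],
    [0, -2, 160],
    [0, -6, 160],
    [0, -6, 163],
    [0, -6, 163],
  ],
  delta_rot=[
    [0, 0, 0],
    [0, 0, 0],
    [0, 0, 0],
    [0, 0, 0],
    [0, 0, 0],
    [0, 0, 0],
    [0, 0, 0],
    [0, 0, 0],
    [0, 0, 0],
    [0, 0, 0],
    [0, 0, 0],
    [0, 0, 0],
  ],
)

```text
t: 14.38
ee_pos: [581.0, -4.0, 88.8]
orientation: [0.995, -0.096, -0.0, -0.0]
force: [-6.4, 1.3, 12.1]
opening: 0.501
grip_force: 75.3
```

Run:
```python
from h import *
T=tool(-.193);p=np.array([580,-11,250])+T.apply([0,-6,163]);print(p)
json.dump(dict(p=p.tolist(),q=T.as_quat().tolist()),open('cmd.json','w'));chk()
# open+lift, then to A
plan((581,-5,200,-.193),'N',(548.5,213,120,-.258),(548.5,213,40,-.258),(548.5,213,6,-.258))
```

```text
[581.15082432  -5.11140056  87.        ]
t 14.38 dpos [-0.1  1.1  1.8] drot [ 0.    -0.    -0.001] F [-6.4  1.3 12.1] M [ 0.1   1.26 -0.07] open 42.8 grip 75.3 q7 -1.94
[-0.2, -0.1, -113.0] [0.0, 0.0, 0.0]
--new call
[-73.7, -207.7, 80.0] [0.0, 0.0, 0.065]
[-73.7, -207.7, 160.0] [0.0, 0.0, 0.065]
[-73.7, -207.7, 194.0] [0.0, 0.0, 0.065]
```

play_rows(
  claw=[85, 85, 85, 85, 85, 85],
  offset=[
    [0, 0, 0],
    [0, 0, 0],
    [0, 0, 0],
    [0, 0, -40],
    [0, 0, -90],
    [0, 0, -113],
  ],
  delta_rot=[
    [0, 0, 0],
    [0, 0, 0],
    [0, 0, 0],
    [0, 0, 0],
    [0, 0, 0],
    [0, 0, 0],
  ],
)

```text
t: 15.12
ee_pos: [582.5, -5.0, 202.9]
orientation: [0.995, -0.096, 0.002, -0.0]
force: [0.3, 1.1, -0.4]
opening: 0.994
grip_force: 0.0
```

play_rows(
  claw=[85, 85, 85, 85, 85, 85, 85, 85, 30, 30, 30, 30],
  offset=[
    [-20, -60, 0],
    [-40, -120, 30],
    [-65, -180, 70],
    [-73.7, -207.7, 80],
    [-73.7, -207.7, 130],
    [-73.7, -207.7, 180],
    [-73.7, -207.7, 194],
    [-73.7, -207.7, 194],
    [-73.7, -207.7, 194],
    [-73.7, -207.7, 194],
    [-73.7, -207.7, 194],
    [-73.7, -207.7, 194],
  ],
  delta_rot=[
    [0, 0, 0.065],
    [0, 0, 0.065],
    [0, 0, 0.065],
    [0, 0, 0.065],
    [0, 0, 0.065],
    [0, 0, 0.065],
    [0, 0, 0.065],
    [0, 0, 0.065],
    [0, 0, 0.065],
    [0, 0, 0.065],
    [0, 0, 0.065],
    [0, 0, 0.065],
  ],
)

```text
t: 16.62
ee_pos: [550.0, 213.1, 8.1]
orientation: [0.992, -0.129, 0.001, -0.001]
force: [-1.3, -1.2, 8.2]
opening: 0.497
grip_force: 74.2
```

Run:
```python
from h import *
c,s,r,g=graspoff();chk()
print(r); 
for v in r: print(v,[(ray(c,317,v,z)-s['ee_pos'])@g for z in(0,36)])
plan((548.5,213,230,-.258),(570,80,230,1.3),(580.5,-5,230,2.949),'N',(580.5,-5,180,2.949,-.1),(580.5,-5,119,2.949,-.1))
```

```text
t 16.68 dpos [1.5 0.1 2.1] drot [0.001 0.003 0.   ] F [-1.6 -0.9  7.5] M [-0.35  0.23 -0.02] open 42.6 grip 74.2 q7 -2.44
[169 170 168 185 186 171]
169 [np.float64(59.65215037106438), np.float64(64.57285431986507)]
170 [np.float64(59.2646988175566), np.float64(64.27739378593326)]
168 [np.float64(60.03898169173589), np.float64(64.86784188027728)]
185 [np.float64(53.37747087779753), np.float64(59.78794602217594)]
186 [np.float64(52.97988925901339), np.float64(59.48476056246115)]
171 [np.float64(58.876625538323864), np.float64(63.981459140043405)]
[0.0, -0.0, -224.0] [0.0, 0.0, 0.0]
[54.7, 123.1, -224.0] [0.0, 0.0, -1.558]
[86.6, 202.6, -224.0] [-0.0, -0.0, 3.0762]
--new call
[0.0, -0.0, 50.0] [-0.0, -0.1, -0.0]
[0.0, -0.0, 111.0] [-0.0, -0.1, -0.0]
```

Run:
```python
from h import *
json.dump(dict(p=[548.5,213,6],q=tool(-.258).as_quat().tolist()),open('cmd.json','w'))
plan((548.5,213,230,-.258),(565,110,230,1.1),'N',(580.5,-5,180,2.8,0),(580.5,-5,180,2.949,-.1),'N',(580.5,-5,119,2.949,-.1))
```

```text
[0.0, 0.0, -224.0] [0.0, 0.0, 0.0]
[42.2, 95.4, -224.0] [0.0, 0.0, -1.358]
--new call
[-95.4, 66.0, 50.0] [0.0, 0.0, -1.7]
[-95.4, 66.0, 50.0] [-0.0924, -0.0697, -1.8473]
--new call
[6.1, -0.0, 60.7] [0.0, -0.0, 0.0]
```

play_rows(
  claw=[30, 30, 30, 30, 30, 30, 30, 30, 30, 30, 30, 30],
  offset=[
    [0, 0, -50],
    [0, 0, -110],
    [0, 0, -170],
    [5, 12, -224],
    [10, 24, -224],
    [15, 36, -224],
    [21, 48, -224],
    [26, 60, -224],
    [31, 71, -224],
    [36, 82, -224],
    [42.2, 95.4, -224],
    [42.2, 95.4, -224],
  ],
  delta_rot=[
    [0, 0, 0],
    [0, 0, 0],
    [0, 0, 0],
    [0, 0, -0.17],
    [0, 0, -0.34],
    [0, 0, -0.51],
    [0, 0, -0.68],
    [0, 0, -0.85],
    [0, 0, -1.02],
    [0, 0, -1.19],
    [0, 0, -1.358],
    [0, 0, -1.358],
  ],
)

```text
t: 18.18
ee_pos: [564.8, 108.0, 229.6]
orientation: [0.854, 0.521, -0.001, 0.0]
force: [2.0, 0.6, -4.3]
opening: 0.503
grip_force: 73.8
```

play_rows(
  claw=[30, 30, 30, 30, 30, 30, 30, 30, 30, 30, 30, 30],
  offset=[
    [-10, 7, 0],
    [-20, 13, 0],
    [-30, 20, 10],
    [-40, 27, 15],
    [-50, 34, 20],
    [-60, 41, 25],
    [-70, 48, 30],
    [-80, 55, 35],
    [-90, 62, 40],
    [-95.4, 66, 50],
    [-95.4, 66, 50],
    [-95.4, 66, 50],
  ],
  delta_rot=[
    [0, 0, -0.18],
    [0, 0, -0.36],
    [0, 0, -0.54],
    [0, 0, -0.72],
    [0, 0, -0.9],
    [0, 0, -1.08],
    [0, 0, -1.26],
    [0, 0, -1.44],
    [0, 0, -1.6],
    [0, 0, -1.7],
    [-0.0924, -0.0697, -1.8473],
    [-0.0924, -0.0697, -1.8473],
  ],
)

```text
t: 19.68
ee_pos: [578.9, -4.2, 179.8]
orientation: [0.097, 0.994, -0.005, 0.048]
force: [-0.4, -0.0, -3.9]
opening: 0.497
grip_force: 73.8
```

Run:
```python
from h import *
json.dump(dict(p=[580.5,-5,180],q=tool(2.949,-.1).as_quat().tolist()),open('cmd.json','w'))
for i in range(3): c=cam('wrist','w7.png')
chk()
```

```text
t 19.82 dpos [0.7 0.  0.5] drot [0.    0.    0.003] F [ 0.8 -1.2 -4.4] M [-0.01  0.16 -0.  ] open 43.0 grip 73.8 q7 0.86
```

View pics/w7.png

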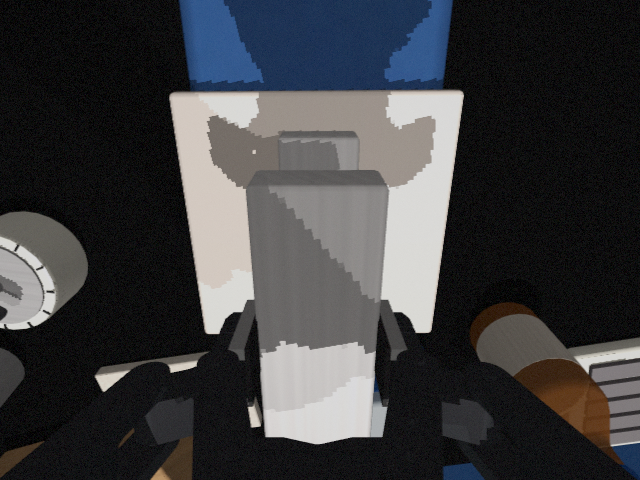

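The held ingot and the one below (end at (318,135)) are in line, with the knob side at the top of the picture. Lowering.

play_rows(
  claw=[30, 30, 30, 30, 30, 85, 85, 85, 85, 85, 85],
  offset=[
    [3, 0, 30],
    [5, 0, 50],
    [5.8, 0, 58],
    [6.1, 0, 61],
    [6.1, 0, 61],
    [6.1, 0, 61],
    [6.1, 0, 61],
    [6.1, 0, 61],
    [1, 0, 10],
    [-5, 0, -50],
    [-9, 0, -90],
  ],
  delta_rot=[
    [0, 0, 0],
    [0, 0, 0],
    [0, 0, 0],
    [0, 0, 0],
    [0, 0, 0],
    [0, 0, 0],
    [0, 0, 0],
    [0, 0, 0],
    [0, 0, 0],
    [0, 0, 0],
    [0, 0, 0],
  ],
)

```text
t: 21.2
ee_pos: [581.4, -4.7, 273.6]
orientation: [0.096, 0.994, -0.005, 0.051]
force: [0.4, -0.1, -0.3]
opening: 0.995
grip_force: 0.0
```

Run:
```python
from h import *
T=tool(2.949,-.1);p=np.array([580.5,-5,180])+T.apply([-9,0,-90])
json.dump(dict(p=p.tolist(),q=T.as_quat().tolist()),open('cmd.json','w'))
for i in range(3): c=cam('wrist','w8.png')
chk();print(p)
k=cam('top');s=cam('scene')
for nm,x,y,yw in(('C',395,213,.155),('B',393,329,-.045)):
    obs=[]
    for cc in(k,s):
        u=proj(cc,[x,y,15])[0];m,ce,st=comp(bright(cc['image'],70),*u);obs.append((cc,m));
    print(nm,np.round(fit(obs[:1],x,y,yw),3),np.round(fit(obs,x,y,yw),3))
```

```text
t 21.35 dpos [1.5 0.1 2.7] drot [ 0.    -0.005  0.   ] F [-0.3 -0.3 -0.2] M [-0.01  0.14  0.01] open 85.0 grip 0.0 q7 0.96
[580.4705841   -4.99426361 270.44887562]
C [3.93779e+02 2.13138e+02 1.78000e-01 7.10000e-02] [3.93816e+02 2.13236e+02 1.71000e-01 1.36000e-01]
B [ 3.92244e+02  3.28840e+02 -4.70000e-02  9.70000e-02] [ 3.92666e+02  3.29084e+02 -4.60000e-02  1.59000e-01]
```

View pics/w8.png

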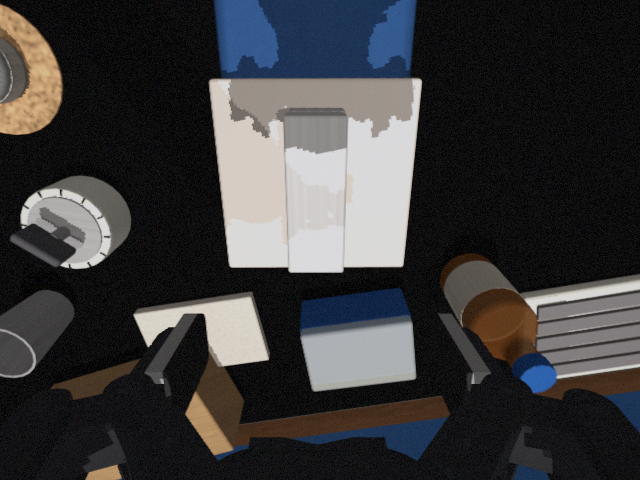

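Layer 1 sits squarely on the plate, with the upper ingot at about (316,190). On to ingot C.

Run:
```python
from h import *
plan((394,213,130,3.31),'N',(394,213,60,3.31),(394,213,6,3.31),'N',(394,213,240,3.31),(440,150,260,2.4),'N',(560,0,240,1.5),(580.5,-5,210,1.378),'N',(580.5,-5,149,1.378))
```

```text
[237.6, 178.3, 117.3] [-0.018, 0.0989, -0.3607]
--new call
[0.1, -0.0, 70.0] [-0.0001, 0.0, -0.0]
[0.1, -0.0, 124.0] [-0.0001, 0.0, -0.0]
--new call
[-0.0, 0.0, -234.0] [0.0, 0.0, -0.0]
[-34.8, -69.8, -254.0] [0.0, -0.0, 0.91]
--new call
[-189.8, -29.5, 20.0] [0.0, -0.0, 0.9]
[-208.3, -19.4, 50.0] [0.0, -0.0001, 1.022]
--new call
[0.0, 0.0, 61.0] [0.0, 0.0, -0.0]
```

play_rows(
  claw=[85, 85, 85, 85, 85, 85, 85, 85, 85, 85],
  offset=[
    [45, 35, 0],
    [90, 70, 20],
    [140, 105, 45],
    [185, 140, 75],
    [220, 165, 100],
    [237.6, 178.3, 117.3],
    [237.6, 178.3, 117.3],
    [237.6, 178.3, 117.3],
    [237.6, 178.3, 117.3],
    [237.6, 178.3, 117.3],
  ],
  delta_rot=[
    [-0.018, 0.0989, -0.09],
    [-0.018, 0.0989, -0.18],
    [-0.018, 0.0989, -0.27],
    [-0.018, 0.0989, -0.3607],
    [-0.018, 0.0989, -0.3607],
    [-0.018, 0.0989, -0.3607],
    [-0.018, 0.0989, -0.3607],
    [-0.018, 0.0989, -0.3607],
    [-0.018, 0.0989, -0.3607],
    [-0.018, 0.0989, -0.3607],
  ],
)

```text
t: 22.7
ee_pos: [395.1, 212.3, 130.4]
orientation: [-0.083, 0.997, -0.0, 0.0]
force: [0.6, 0.5, 1.0]
opening: 0.997
grip_force: 0.0
```

Run:
```python
from h import *
json.dump(dict(p=[394,213,130],q=tool(3.31).as_quat().tolist()),open('cmd.json','w'))
for i in range(2): c=cam('wrist','w9.png')
chk()
m=bright(c['image'],70);u=proj(c,[394,213,15])[0];m,ce,st=comp(m,*u);print(u,st,np.round(fit([(c,m)],394,213,.17),3))
```

```text
t 22.8 dpos [ 0.7 -0.5  0.3] drot [ 0.    -0.001  0.001] F [ 0.6  0.3 -0.8] M [-0.    0.01 -0.02] open 84.9 grip 0.0 q7 0.66
[317.37270212 232.5420758 ] [  283   147    69   180 11818] [3.96219e+02 2.12992e+02 1.67000e-01 2.40000e-02]
```

play_rows(
  claw=[85, 85, 85, 85, 85, 30, 30, 30, 30],
  offset=[
    [-1.5, 0, 50],
    [-1.5, 0, 95],
    [-1.5, 0, 118],
    [-1.5, 0, 124],
    [-1.5, 0, 124],
    [-1.5, 0, 124],
    [-1.5, 0, 124],
    [-1.5, 0, 124],
    [-1.5, 0, 124],
  ],
  delta_rot=[
    [0, 0, 0],
    [0, 0, 0],
    [0, 0, 0],
    [0, 0, 0],
    [0, 0, 0],
    [0, 0, 0],
    [0, 0, 0],
    [0, 0, 0],
    [0, 0, 0],
  ],
)

```text
t: 23.92
ee_pos: [396.4, 213.0, 7.1]
orientation: [-0.084, 0.996, -0.0, 0.001]
force: [-0.8, -2.3, 8.5]
opening: 0.5
grip_force: 70.9
```

play_rows(
  claw=[30, 30, 30, 30, 30, 30, 30, 30, 30, 30, 30, 30],
  offset=[
    [0, 0, -50],
    [0, 0, -110],
    [0, 0, -170],
    [0, 0, -225],
    [-7, -14, -240],
    [-14, -28, -250],
    [-21, -42, -254],
    [-28, -56, -254],
    [-34.8, -69.8, -254],
    [-34.8, -69.8, -254],
    [-34.8, -69.8, -254],
    [-34.8, -69.8, -254],
  ],
  delta_rot=[
    [0, 0, 0],
    [0, 0, 0],
    [0, 0, 0],
    [0, 0, 0.1],
    [0, 0, 0.25],
    [0, 0, 0.4],
    [0, 0, 0.55],
    [0, 0, 0.7],
    [0, 0, 0.85],
    [0, 0, 0.91],
    [0, 0, 0.91],
    [0, 0, 0.91],
  ],
)

```text
t: 25.42
ee_pos: [441.2, 150.2, 259.9]
orientation: [0.362, 0.932, -0.0, -0.0]
force: [0.1, 0.8, -3.9]
opening: 0.499
grip_force: 74.8
```

Run:
```python
from h import *
p=tool(3.31).apply([-1.5,0,0])+[440,150,260];print(p)
json.dump(dict(p=p.tolist(),q=tool(2.4).as_quat().tolist()),open('cmd.json','w'));chk()
plan((560,0,240,1.5),(580.5,-5,210,1.378),'N',(580.5,-5,149,1.378))
```

```text
[441.47877945 150.25141866 260.        ]
t 25.43 dpos [-0.2 -0.  -0.1] drot [ 0.001  0.    -0.002] F [ 0.1  0.8 -3.9] M [0.01 0.05 0.  ] open 42.6 grip 74.8 q7 0.22
[-188.9, -30.7, 20.0] [0.0, 0.0, 0.9]
[-207.4, -20.6, 50.0] [0.0, 0.0, 1.022]
--new call
[0.0, -0.0, 61.0] [0.0, 0.0, -0.0]
```

play_rows(
  claw=[30, 30, 30, 30, 30, 30, 30, 30, 30, 30, 30, 30],
  offset=[
    [-45, -8, 0],
    [-90, -15, 5],
    [-135, -22, 10],
    [-175, -30, 15],
    [-195, -27, 30],
    [-207.4, -20.6, 40],
    [-207.4, -20.6, 50],
    [-207.4, -20.6, 50],
    [-207.4, -20.6, 50],
    [-207.4, -20.6, 50],
    [-207.4, -20.6, 50],
    [-207.4, -20.6, 50],
  ],
  delta_rot=[
    [0, 0, 0.16],
    [0, 0, 0.32],
    [0, 0, 0.48],
    [0, 0, 0.64],
    [0, 0, 0.8],
    [0, 0, 0.95],
    [0, 0, 1.022],
    [0, 0, 1.022],
    [0, 0, 1.022],
    [0, 0, 1.022],
    [0, 0, 1.022],
    [0, 0, 1.022],
  ],
)

```text
t: 26.92
ee_pos: [580.8, -5.1, 210.3]
orientation: [0.772, 0.636, 0.0, 0.0]
force: [0.7, 0.4, -3.0]
opening: 0.5
grip_force: 74.7
```

Run:
```python
from h import *
json.dump(dict(p=[580.5,-5,210],q=tool(1.378).as_quat().tolist()),open('cmd.json','w'));chk()
c=cam('wrist','w10.png')
```

```text
t 26.93 dpos [ 0.3 -0.1  0.3] drot [-0. -0. -0.] F [ 0.7  0.4 -3. ] M [0.03 0.02 0.03] open 42.7 grip 74.7 q7 -0.48
```

View pics/w10.png

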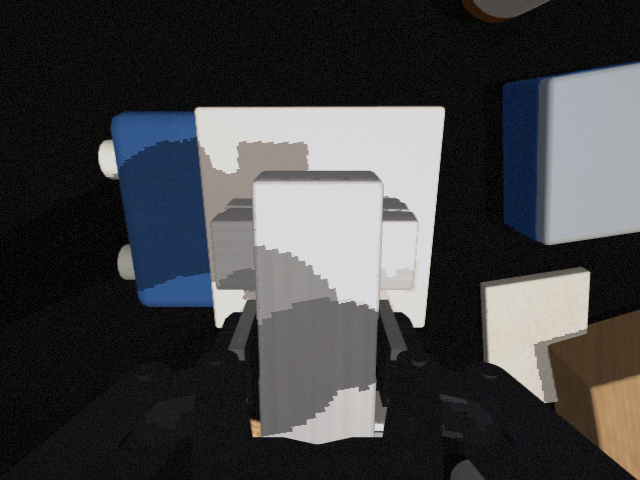

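Held ingot (column 319) is crosswise and centred over the pile (columns 212–416). Lowering.

play_rows(
  claw=[30, 30, 30, 30, 30, 85, 85, 85, 85, 85, 85],
  offset=[
    [0, 0, 30],
    [0, 0, 50],
    [0, 0, 58],
    [0, 0, 61.5],
    [0, 0, 61.5],
    [0, 0, 61.5],
    [0, 0, 61.5],
    [0, 0, 61.5],
    [0, 0, 30],
    [0, 0, -20],
    [0, 0, -60],
  ],
  delta_rot=[
    [0, 0, 0],
    [0, 0, 0],
    [0, 0, 0],
    [0, 0, 0],
    [0, 0, 0],
    [0, 0, 0],
    [0, 0, 0],
    [0, 0, 0],
    [0, 0, 0],
    [0, 0, 0],
    [0, 0, 0],
  ],
)

```text
t: 28.35
ee_pos: [581.1, -4.9, 272.3]
orientation: [0.772, 0.636, 0.001, 0.0]
force: [0.5, -0.1, -0.8]
opening: 0.995
grip_force: 0.0
```

Run:
```python
from h import *
json.dump(dict(p=[580.5,-5,270],q=tool(1.378).as_quat().tolist()),open('cmd.json','w'));chk()
plan((393,329,130,-.046),'N',(393,329,6,-.046))
```

```text
t 28.35 dpos [0.6 0.1 2.3] drot [-0.001  0.    -0.   ] F [ 0.5 -0.1 -0.8] M [ 0.02 -0.01 -0.  ] open 85.0 grip 0.0 q7 -0.44
[291.9, -248.0, 140.0] [0.0, 0.0, 1.424]
--new call
[-0.0, 0.0, 124.0] [0.0, 0.0, -0.0]
```

play_rows(
  claw=[85, 85, 85, 85, 85, 85, 85, 85, 85, 85, 85, 85],
  offset=[
    [40, -34, 0],
    [80, -68, 10],
    [120, -102, 20],
    [160, -136, 40],
    [200, -170, 70],
    [240, -204, 100],
    [275, -234, 130],
    [291.9, -248, 140],
    [291.9, -248, 140],
    [291.9, -248, 140],
    [291.9, -248, 140],
    [291.9, -248, 140],
  ],
  delta_rot=[
    [0, 0, 0.17],
    [0, 0, 0.34],
    [0, 0, 0.51],
    [0, 0, 0.68],
    [0, 0, 0.85],
    [0, 0, 1.02],
    [0, 0, 1.2],
    [0, 0, 1.38],
    [0, 0, 1.424],
    [0, 0, 1.424],
    [0, 0, 1.424],
    [0, 0, 1.424],
  ],
)

```text
t: 29.85
ee_pos: [393.8, 328.5, 130.4]
orientation: [1.0, -0.023, 0.0, -0.0]
force: [0.8, -0.4, -0.3]
opening: 0.996
grip_force: 0.0
```

Run:
```python
from h import *
json.dump(dict(p=[393,329,130],q=tool(-.046).as_quat().tolist()),open('cmd.json','w'))
for i in range(2): c=cam('wrist','w11.png')
chk()
m=bright(c['image'],70);u=proj(c,[393,329,15])[0];m,ce,st=comp(m,*u);print(u,st,np.round(fit([(c,m)],393,329,-.046),3))
```

```text
t 29.95 dpos [ 0.7 -0.4  0.3] drot [0.    0.    0.001] F [-0.5 -1.  -0. ] M [ 0.02 -0.   -0.02] open 84.9 grip 0.0 q7 -2.6
[317.38699303 234.87213196] [  281   141    74   174 11697] [ 3.95151e+02  3.28719e+02 -4.30000e-02  2.30000e-02]
```

play_rows(
  claw=[85, 85, 85, 85, 85, 30, 30, 30, 30],
  offset=[
    [1.5, 0, 50],
    [1.5, 0, 95],
    [1.5, 0, 118],
    [1.5, 0, 124],
    [1.5, 0, 124],
    [1.5, 0, 124],
    [1.5, 0, 124],
    [1.5, 0, 124],
    [1.5, 0, 124],
  ],
  delta_rot=[
    [0, 0, 0],
    [0, 0, 0],
    [0, 0, 0],
    [0, 0, 0],
    [0, 0, 0],
    [0, 0, 0],
    [0, 0, 0],
    [0, 0, 0],
    [0, 0, 0],
  ],
)

```text
t: 31.08
ee_pos: [395.4, 329.1, 7.3]
orientation: [1.0, -0.023, 0.001, -0.0]
force: [-1.5, -1.3, 7.3]
opening: 0.499
grip_force: 72.9
```

Run:
```python
from h import *
json.dump(dict(p=[394.5,329,6],q=tool(-.046).as_quat().tolist()),open('cmd.json','w'));chk()
plan((394.5,329,266,-.046),'N',(580.5,-5,250,1.378),(580.5,-5,240,1.378,-.1),'N',(580.5,-5,179,1.378,-.1))
```

```text
t 31.07 dpos [0.9 0.1 1.3] drot [0.    0.001 0.   ] F [-1.5 -1.3  7.3] M [-0.39  0.14 -0.01] open 42.6 grip 72.9 q7 -2.72
[0.0, 0.0, -260.0] [0.0, 0.0, 0.0]
--new call
[201.2, 325.1, 16.0] [0.0, 0.0, -1.424]
[201.2, 325.1, 26.0] [-0.0712, -0.0825, -1.4227]
--new call
[6.1, -0.0, 60.7] [-0.0, 0.0, -0.0]
```

play_rows(
  claw=[30, 30, 30, 30, 30, 30, 30],
  offset=[
    [0, 0, -50],
    [0, 0, -110],
    [0, 0, -170],
    [0, 0, -225],
    [0, 0, -260],
    [0, 0, -260],
    [0, 0, -260],
  ],
  delta_rot=[
    [0, 0, 0],
    [0, 0, 0],
    [0, 0, 0],
    [0, 0, 0],
    [0, 0, 0],
    [0, 0, 0],
    [0, 0, 0],
  ],
)

```text
t: 31.95
ee_pos: [393.9, 327.8, 264.4]
orientation: [1.0, -0.023, -0.001, 0.001]
force: [0.0, -0.1, -4.7]
opening: 0.502
grip_force: 73.7
```

play_rows(
  claw=[30, 30, 30, 30, 30, 30, 30, 30, 30, 30, 30, 30],
  offset=[
    [23, 37, 0],
    [46, 74, 0],
    [69, 111, 0],
    [92, 148, 5],
    [115, 185, 10],
    [138, 222, 16],
    [161, 259, 16],
    [184, 296, 16],
    [201.2, 325.1, 16],
    [201.2, 325.1, 26],
    [201.2, 325.1, 26],
    [201.2, 325.1, 26],
  ],
  delta_rot=[
    [0, 0, -0.17],
    [0, 0, -0.34],
    [0, 0, -0.51],
    [0, 0, -0.68],
    [0, 0, -0.85],
    [0, 0, -1.02],
    [0, 0, -1.19],
    [0, 0, -1.36],
    [-0.0712, -0.0825, -1.4227],
    [-0.0712, -0.0825, -1.4227],
    [-0.0712, -0.0825, -1.4227],
    [-0.0712, -0.0825, -1.4227],
  ],
)

```text
t: 33.45
ee_pos: [580.0, -4.1, 239.4]
orientation: [0.77, 0.636, -0.039, 0.031]
force: [-0.9, -1.2, -2.5]
opening: 0.498
grip_force: 73.5
```

Run:
```python
from h import *
json.dump(dict(p=[580.5,-5,240],q=tool(1.378,-.1).as_quat().tolist()),open('cmd.json','w'))
for i in range(2): c=cam('wrist','w12.png')
chk()
```

```text
t 33.55 dpos [0.  0.5 0.2] drot [-0.     0.    -0.001] F [ 0.6  0.  -3.3] M [ 0.17 -0.05 -0.01] open 42.9 grip 73.5 q7 -0.52
```

View pics/w12.png

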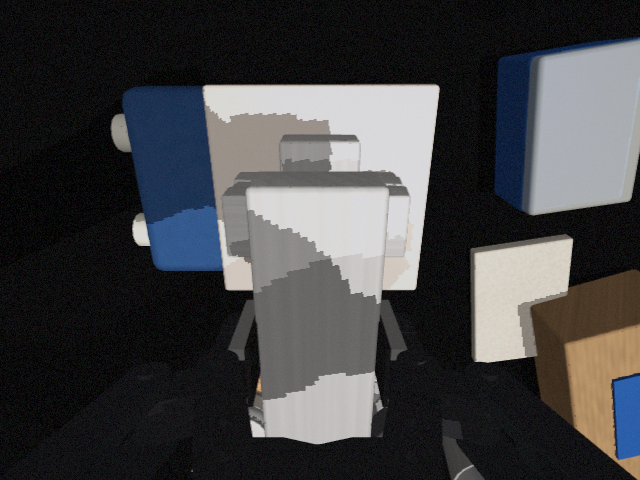

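The last ingot lines up with the one beneath, whose end shows at (319,138), and is tilted to match. Lowering.

play_rows(
  claw=[30, 30, 30, 30, 30, 85, 85, 85, 85, 85, 85],
  offset=[
    [3, 0, 30],
    [5, 0, 50],
    [5.8, 0, 58],
    [6.1, 0, 61],
    [6.1, 0, 61],
    [6.1, 0, 61],
    [6.1, 0, 61],
    [6.1, 0, 61],
    [1, 0, 10],
    [-5, 0, -50],
    [-9, 0, -90],
  ],
  delta_rot=[
    [0, 0, 0],
    [0, 0, 0],
    [0, 0, 0],
    [0, 0, 0],
    [0, 0, 0],
    [0, 0, 0],
    [0, 0, 0],
    [0, 0, 0],
    [0, 0, 0],
    [0, 0, 0],
    [0, 0, 0],
  ],
)

```text
t: 34.92
ee_pos: [581.5, -4.8, 333.9]
orientation: [0.771, 0.635, -0.037, 0.033]
force: [1.1, 0.2, -0.3]
opening: 0.995
grip_force: 0.0
```

Run:
```python
from h import *
T=tool(1.378,-.1);p=np.array([580.5,-5,240])+T.apply([-9,0,-90])
json.dump(dict(p=p.tolist(),q=T.as_quat().tolist()),open('cmd.json','w'))
for i in range(3): c=cam('wrist')
chk();t=cam('top');s=cam('scene')
a=cv2.resize(c['image'][60:360,120:520],(400,300))
b=cv2.resize(s['image'][170:320,200:400],(400,300),interpolation=2)
d=cv2.resize(t['image'][180:330,230:430],(400,300),interpolation=2)
e=cv2.resize(t['image'][200:350,360:560],(400,300),interpolation=2)
cv2.imwrite('pics/m1.png',np.vstack([np.hstack([a,b]),np.hstack([d,e])]))
for n,z in(('jar_mid',48),('mat',4)):
  for D in look_for(n,'top'): print(n,round(D['p'],2),ray(t,D['rect'][0],D['rect'][1],z).round())
```

```text
t 35.08 dpos [1.5 0.2 3. ] drot [-0.005  0.001  0.001] F [-0.5 -0.7 -0.9] M [ 0.14 -0.02  0.03] open 85.1 grip 0.0 q7 -0.47
jar_mid 0.75 [758. 144.  48.]
jar_mid 0.72 [ 433. -289.   48.]
jar_mid 0.33 [534.  -4.  48.]
mat 0.82 [ 427. -292.    4.]
mat 0.68 [ 772. -195.    4.]
```

View pics/m1.png

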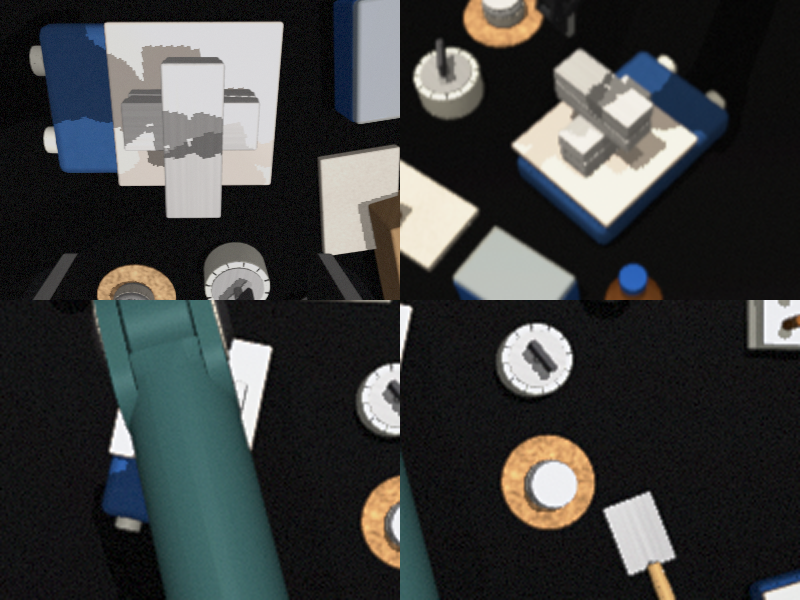

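The pile stands as asked: crossed layers, level tops, centred. The can is in the middle of the mat. On to the key, whose blade shows near (540,357) in the last tile.

Run:
```python
from h import *
t=cam('top')
A=ray(t,425,221.5,98);B=ray(t,436,235.5,98);print(A,B,(A+B)/2,np.arctan2(*(A-B)[[1,0]]),ray(t,427.5,229,50))
plan((583,-266,240,2.6),'N',(583,-266,230,3.83))
```

```text
[ 601.8769126  -249.30401129   98.        ] [ 568.12052604 -276.38525176   98.        ] [ 584.99871932 -262.84463153   98.        ] 0.6761146209619349 [ 588.10987782 -264.47704369   50.        ]
[-245.4, 52.5, 115.5] [-0.0611, 0.0872, -1.2209]
--new call
[0.0, -0.0, 10.0] [-0.0, 0.0, -1.23]
```

play_rows(
  claw=[85, 85, 85, 85, 85, 85, 85, 85, 85, 85, 85, 85],
  offset=[
    [-40, 9, 4],
    [-80, 17, 8],
    [-125, 27, 15],
    [-170, 37, 50],
    [-215, 46, 85],
    [-245.4, 52.5, 115.5],
    [-245.4, 52.5, 115.5],
    [-245.4, 52.5, 115.5],
    [-245.4, 52.5, 115.5],
    [-245.4, 52.5, 115.5],
    [-245.4, 52.5, 115.5],
    [-245.4, 52.5, 115.5],
  ],
  delta_rot=[
    [-0.0611, 0.0872, -0.17],
    [-0.0611, 0.0872, -0.34],
    [-0.0611, 0.0872, -0.51],
    [-0.0611, 0.0872, -0.68],
    [-0.0611, 0.0872, -0.85],
    [-0.0611, 0.0872, -1.02],
    [-0.0611, 0.0872, -1.19],
    [-0.0611, 0.0872, -1.2209],
    [-0.0611, 0.0872, -1.2209],
    [-0.0611, 0.0872, -1.2209],
    [-0.0611, 0.0872, -1.2209],
    [-0.0611, 0.0872, -1.2209],
  ],
)

```text
t: 36.83
ee_pos: [583.5, -265.9, 240.4]
orientation: [0.268, 0.964, -0.0, 0.0]
force: [-0.3, 0.5, -1.0]
opening: 0.995
grip_force: 0.0
```

play_rows(
  claw=[85, 85, 85, 85, 85, 85, 85, 85, 85, 85],
  offset=[
    [0, 0, 0],
    [0, 0, 5],
    [0, 0, 10],
    [0, 0, 10],
    [0, 0, 10],
    [0, 0, 10],
    [0, 0, 10],
    [0, 0, 10],
    [0, 0, 10],
    [0, 0, 10],
  ],
  delta_rot=[
    [0, 0, -0.17],
    [0, 0, -0.34],
    [0, 0, -0.51],
    [0, 0, -0.68],
    [0, 0, -0.85],
    [0, 0, -1.02],
    [0, 0, -1.19],
    [0, 0, -1.23],
    [0, 0, -1.23],
    [0, 0, -1.23],
  ],
)

```text
t: 38.08
ee_pos: [583.4, -266.1, 230.2]
orientation: [-0.337, 0.942, -0.0, -0.0]
force: [0.0, 0.2, 0.3]
opening: 0.997
grip_force: 0.0
```

Run:
```python
from h import *
json.dump(dict(p=[583,-266,230],q=tool(3.83).as_quat().tolist()),open('cmd.json','w'))
for i in range(2): c=cam('wrist')
chk()
cv2.imwrite('pics/w13.png',cv2.resize(c['image'][100:340,160:480],(800,600),interpolation=2))
```

```text
t 38.17 dpos [ 0.4 -0.1  0.3] drot [0.    0.    0.001] F [-0.5  0.2 -1.1] M [-0.02  0.02  0.01] open 84.9 grip 0.0 q7 2.24
```

View pics/w13.png

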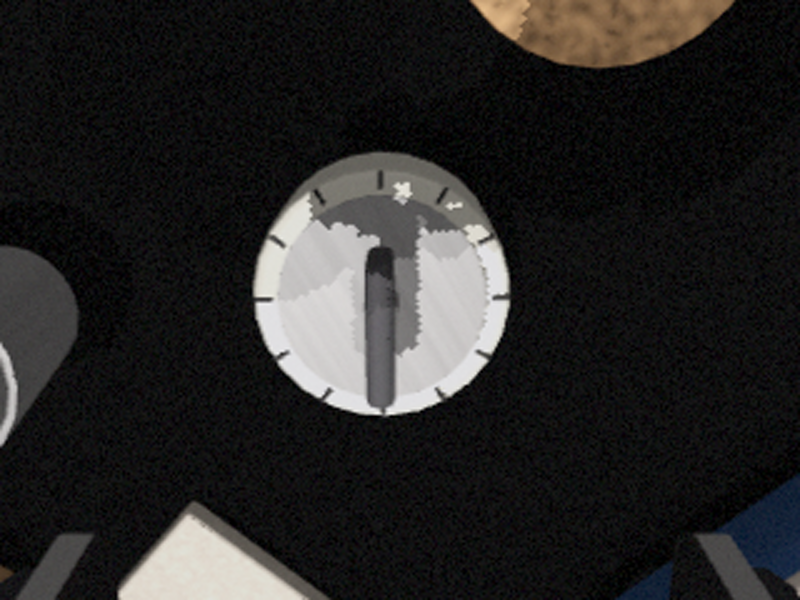

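The blade is upright in the crop at column 380, rows 247–405, so it is aligned with the tool's x. The dial centre is at about (382,300).

Run:
```python
from h import *
c=cam('wrist');f=lambda u,v,z:ray(c,160+u/2.5,100+v/2.5,z)
print(f(382,303,50),f(380,405,98),f(380,290,98),f(380,247,68),f(378,247,98))
T=tool(3.83);tcp=np.array([583,-266,0])
for P in(f(382,303,50),f(380,405,98),f(380,247,98)):print(T.inv().apply(P-tcp).round(1))
```

```text
[ 592.56014542 -262.91461209   50.        ] [ 607.44916864 -250.84839962   98.        ] [ 579.21472367 -273.8610152    98.        ] [ 574.47792692 -278.23974787   68.        ] [ 569.58060093 -282.4638826    98.        ]
[ -9.3  -3.7 -50. ]
[-28.5  -3.8 -98. ]
[ 20.8  -3.6 -98. ]
```

play_rows(
  claw=[85, 85, 85, 85, 85, 85, 0, 0, 0, 0, 0, 0],
  offset=[
    [-5, -3.7, 40],
    [-5, -3.7, 90],
    [-5, -3.7, 130],
    [-5, -3.7, 152],
    [-5, -3.7, 161],
    [-5, -3.7, 161],
    [-5, -3.7, 161],
    [-5, -3.7, 161],
    [-5, -3.7, 161],
    [-5, -3.7, 161],
    [-5, -3.7, 161],
    [-5, -3.7, 161],
  ],
  delta_rot=[
    [0, 0, 0],
    [0, 0, 0],
    [0, 0, 0],
    [0, 0, 0],
    [0, 0, 0],
    [0, 0, 0],
    [0, 0, 0],
    [0, 0, 0],
    [0, 0, 0],
    [0, 0, 0],
    [0, 0, 0],
    [0, 0, 0],
  ],
  squeeze=60,
)

```text
t: 39.72
ee_pos: [590.0, -266.4, 69.6]
orientation: [-0.337, 0.941, -0.001, 0.0]
force: [-0.1, -1.6, 2.4]
opening: 0.093
grip_force: 61.7
```

Run:
```python
from h import *
T=tool(3.83);p=np.array([583,-266,230])+T.apply([-5,-3.7,161]);print(p)
json.dump(dict(p=p.tolist(),q=T.as_quat().tolist()),open('cmd.json','w'));chk()
```

```text
[ 589.21193387 -265.68081739   69.        ]
t 39.73 dpos [ 0.8 -0.7  0.6] drot [ 0.001 -0.     0.   ] F [-0.1 -1.6  2.4] M [-0.33 -0.07  0.17] open 7.9 grip 61.7 q7 2.13
```

Gripped at about 8 mm opening. Winding clockwise, which is positive rotation about the tool's z.

play_rows(
  claw=[0, 0, 0, 0, 0, 0, 0, 0, 0, 0, 0, 0],
  offset=[
    [0, 0, 0],
    [0, 0, 0],
    [0, 0, 0],
    [0, 0, 0],
    [0, 0, 0],
    [0, 0, 0],
    [0, 0, 0],
    [0, 0, 0],
    [0, 0, 0],
    [0, 0, 0],
    [0, 0, 0],
    [0, 0, 0],
  ],
  delta_rot=[
    [0, 0, 0.15],
    [0, 0, 0.3],
    [0, 0, 0.45],
    [0, 0, 0.6],
    [0, 0, 0.75],
    [0, 0, 0.9],
    [0, 0, 1.05],
    [0, 0, 1.2],
    [0, 0, 1.35],
    [0, 0, 1.5],
    [0, 0, 1.6],
    [0, 0, 1.6],
  ],
)

```text
t: 41.22
ee_pos: [590.3, -264.1, 69.5]
orientation: [0.439, 0.898, 0.001, 0.0]
force: [0.4, 2.8, 4.2]
opening: 0.092
grip_force: 62.0
```

Run:
```python
from h import *
p,_=load();json.dump(dict(p=p.tolist(),q=tool(3.83-1.6).as_quat().tolist()),open('cmd.json','w'));chk()
```

```text
t 41.23 dpos [1.1 1.5 0.5] drot [-0.001  0.    -0.002] F [0.4 2.8 4.2] M [ 0.77 -0.14 -0.12] open 7.9 grip 62.0 q7 0.76
```

play_rows(
  claw=[0, 0, 0, 0, 0, 0, 0, 0, 0, 0, 0, 0],
  offset=[
    [0, 0, 0],
    [0, 0, 0],
    [0, 0, 0],
    [0, 0, 0],
    [0, 0, 0],
    [0, 0, 0],
    [0, 0, 0],
    [0, 0, 0],
    [0, 0, 0],
    [0, 0, 0],
    [0, 0, 0],
    [0, 0, 0],
  ],
  delta_rot=[
    [0, 0, 0.15],
    [0, 0, 0.3],
    [0, 0, 0.45],
    [0, 0, 0.6],
    [0, 0, 0.75],
    [0, 0, 0.9],
    [0, 0, 1.05],
    [0, 0, 1.2],
    [0, 0, 1.35],
    [0, 0, 1.5],
    [0, 0, 1.6],
    [0, 0, 1.6],
  ],
)

```text
t: 42.72
ee_pos: [592.5, -264.5, 69.5]
orientation: [0.95, 0.311, 0.002, 0.001]
force: [6.7, 2.0, -1.5]
opening: 0.093
grip_force: 61.3
```

Run:
```python
from h import *
p,_=load();json.dump(dict(p=p.tolist(),q=tool(3.83-3.2).as_quat().tolist()),open('cmd.json','w'));chk()
```

```text
t 42.73 dpos [3.3 1.2 0.5] drot [-0.003  0.004 -0.003] F [ 6.7  2.  -1.5] M [ 0.35 -1.32 -0.03] open 7.9 grip 61.3 q7 -0.57
```

play_rows(
  claw=[0, 0, 0, 0, 0, 0, 0, 0, 0, 0, 0, 0],
  offset=[
    [0, 0, 0],
    [0, 0, 0],
    [0, 0, 0],
    [0, 0, 0],
    [0, 0, 0],
    [0, 0, 0],
    [0, 0, 0],
    [0, 0, 0],
    [0, 0, 0],
    [0, 0, 0],
    [0, 0, 0],
    [0, 0, 0],
  ],
  delta_rot=[
    [0, 0, 0.15],
    [0, 0, 0.3],
    [0, 0, 0.45],
    [0, 0, 0.6],
    [0, 0, 0.75],
    [0, 0, 0.9],
    [0, 0, 1.05],
    [0, 0, 1.2],
    [0, 0, 1.3],
    [0, 0, 1.4],
    [0, 0, 1.4],
    [0, 0, 1.4],
  ],
)

```text
t: 44.22
ee_pos: [592.3, -266.5, 69.6]
orientation: [0.927, -0.374, 0.003, 0.0]
force: [7.1, -1.6, -1.8]
opening: 0.093
grip_force: 61.2
```

Run:
```python
from h import *
p,_=load();json.dump(dict(p=p.tolist(),q=tool(3.83-4.6).as_quat().tolist()),open('cmd.json','w'));chk()
```

```text
t 44.23 dpos [ 3.1 -0.9  0.6] drot [ 0.002  0.005 -0.002] F [ 7.1 -1.6 -1.8] M [-0.36 -1.37 -0.07] open 7.9 grip 61.2 q7 -1.73
```

Run:
```python
from h import *
y=-.77
plan((590.5,-265.2,120,y),'N',(590.5,-265.2,120,y+1.57),'N',(590.5,-265.2,120,y+3.1416),'N',(590.5,-265.2,69,y+3.1416))
```

```text
[0.6, -1.2, -51.0] [0.0, 0.0, 0.0]
--new call
[-0.0, -0.0, 0.0] [0.0, 0.0, -1.57]
--new call
[0.0, -0.0, 0.0] [0.0, 0.0, -1.5716]
--new call
[0.0, 0.0, 51.0] [0.0, 0.0, 0.0]
```

play_rows(
  claw=[60, 60, 60, 60, 60, 60, 60],
  offset=[
    [0, 0, 0],
    [0, 0, 0],
    [0, 0, 0],
    [1, 1, -20],
    [1, 1, -45],
    [1, 1, -51],
    [1, 1, -51],
  ],
  delta_rot=[
    [0, 0, 0],
    [0, 0, 0],
    [0, 0, 0],
    [0, 0, 0],
    [0, 0, 0],
    [0, 0, 0],
    [0, 0, 0],
  ],
)

```text
t: 45.1
ee_pos: [589.9, -267.3, 121.0]
orientation: [0.927, -0.375, 0.001, -0.0]
force: [-0.6, 0.4, -0.9]
opening: 0.707
grip_force: 0.0
```

play_rows(
  claw=[60, 60, 60, 60, 60, 60, 60, 60, 60, 60, 60],
  offset=[
    [0, 0, 0],
    [0, 0, 0],
    [0, 0, 0],
    [0, 0, 0],
    [0, 0, 0],
    [0, 0, 0],
    [0, 0, 0],
    [0, 0, 0],
    [0, 0, 0],
    [0, 0, 0],
    [0, 0, 0],
  ],
  delta_rot=[
    [0, 0, -0.18],
    [0, 0, -0.36],
    [0, 0, -0.54],
    [0, 0, -0.72],
    [0, 0, -0.9],
    [0, 0, -1.08],
    [0, 0, -1.26],
    [0, 0, -1.44],
    [0, 0, -1.57],
    [0, 0, -1.57],
    [0, 0, -1.57],
  ],
)

```text
t: 46.48
ee_pos: [589.2, -267.2, 119.6]
orientation: [0.921, 0.388, -0.0, -0.0]
force: [-0.4, -0.6, -0.1]
opening: 0.703
grip_force: 0.0
```

play_rows(
  claw=[60, 60, 60, 60, 60, 60, 60, 60, 60, 60, 60],
  offset=[
    [0, 0, 0],
    [0, 0, 0],
    [0, 0, 0],
    [0, 0, 0],
    [0, 0, 0],
    [0, 0, 0],
    [0, 0, 0],
    [0, 0, 0],
    [0, 0, 0],
    [0, 0, 0],
    [0, 0, 0],
  ],
  delta_rot=[
    [0, 0, -0.18],
    [0, 0, -0.36],
    [0, 0, -0.54],
    [0, 0, -0.72],
    [0, 0, -0.9],
    [0, 0, -1.08],
    [0, 0, -1.26],
    [0, 0, -1.44],
    [0, 0, -1.571],
    [0, 0, -1.571],
    [0, 0, -1.571],
  ],
)

```text
t: 47.85
ee_pos: [589.5, -267.2, 120.0]
orientation: [0.377, 0.926, -0.0, -0.0]
force: [0.5, 0.7, 0.1]
opening: 0.704
grip_force: 0.0
```

Run:
```python
from h import *
T=tool(3.83-4.6);json.dump(dict(p=[590.5,-265.5,120],q=tool(3.83-4.6+3.141).as_quat().tolist()),open('cmd.json','w'))
print(np.array([589.2,-265.7,69])+T.apply([1,1,-51]))
c=cam('wrist','w14.png');chk()
```

```text
[ 589.22177543 -267.11404591  120.        ]
t 47.9 dpos [-0.9 -1.7  0. ] drot [0.    0.    0.002] F [-0.2  0.1 -0.2] M [ 0.07 -0.06 -0.04] open 59.7 grip 0.0 q7 0.95
```

View pics/w14.png

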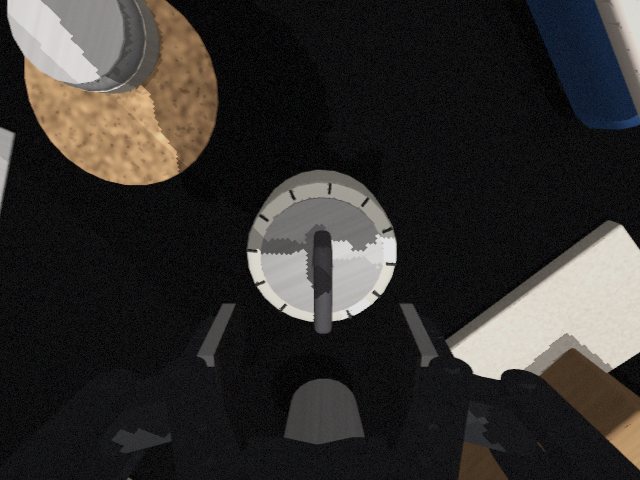

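The blade stands aligned with the tool at column 322, so the key followed. The can, at upper left, may have shifted on its mat. I'll check that after winding.

play_rows(
  claw=[60, 60, 60, 60, 0, 0, 0, 0, 0, 0],
  offset=[
    [0, 2, 25],
    [0, 2, 45],
    [0, 2, 51],
    [0, 2, 51],
    [0, 2, 51],
    [0, 2, 51],
    [0, 2, 51],
    [0, 2, 51],
    [0, 2, 51],
    [0, 2, 51],
  ],
  delta_rot=[
    [0, 0, 0],
    [0, 0, 0],
    [0, 0, 0],
    [0, 0, 0],
    [0, 0, 0],
    [0, 0, 0],
    [0, 0, 0],
    [0, 0, 0],
    [0, 0, 0],
    [0, 0, 0],
  ],
)

```text
t: 49.15
ee_pos: [591.6, -265.7, 69.8]
orientation: [0.376, 0.927, 0.0, 0.001]
force: [-0.3, 0.6, 5.8]
opening: 0.095
grip_force: 61.3
```

play_rows(
  claw=[0, 0, 0, 0, 0, 0, 0, 0, 0, 0],
  offset=[
    [0, 0, 0],
    [0, 0, 0],
    [0, 0, 0],
    [0, 0, 0],
    [0, 0, 0],
    [0, 0, 0],
    [0, 0, 0],
    [0, 0, 0],
    [0, 0, 0],
    [0, 0, 0],
  ],
  delta_rot=[
    [0, 0, 0.15],
    [0, 0, 0.3],
    [0, 0, 0.45],
    [0, 0, 0.6],
    [0, 0, 0.75],
    [0, 0, 0.9],
    [0, 0, 1.05],
    [0, 0, 1.2],
    [0, 0, 1.2],
    [0, 0, 1.2],
  ],
)

```text
t: 50.4
ee_pos: [591.2, -265.8, 70.2]
orientation: [0.828, 0.561, -0.002, 0.002]
force: [-2.9, -2.6, 9.6]
opening: 0.095
grip_force: 227.9
```

Run:
```python
from h import *
json.dump(dict(p=[590.6,-265.7,69],q=tool(3.83-4.6+3.141-1.2).as_quat().tolist()),open('cmd.json','w'));chk()
print(get_state()['joint_efforts'].round(2))
```

```text
t 50.4 dpos [ 0.6 -0.1  1.2] drot [-0.001 -0.006 -0.02 ] F [-2.9 -2.6  9.6] M [-0.2   0.73  5.4 ] open 8.1 grip 227.9 q7 -0.07
[  3.48 -52.87   1.71 -19.06  -4.25  -0.83  -5.41]
```

The torque jumped to 5.4 N·m, so the key is at its stop. Releasing and lifting.

play_rows(
  claw=[60, 60, 60, 60, 60, 60, 85, 85],
  offset=[
    [0, 0, 0],
    [0, 0, 0],
    [0, 0, 0],
    [0, 0, -20],
    [0, 0, -60],
    [0, 0, -120],
    [0, 0, -181],
    [0, 0, -181],
  ],
  delta_rot=[
    [0, 0, 0],
    [0, 0, 0],
    [0, 0, 0],
    [0, 0, 0],
    [0, 0, 0],
    [0, 0, 0],
    [0, 0, 0],
    [0, 0, 0],
  ],
)

```text
t: 51.4
ee_pos: [594.1, -267.3, 258.3]
orientation: [0.834, 0.552, 0.004, 0.006]
force: [0.2, 0.0, -0.3]
opening: 0.995
grip_force: 0.0
```

Run:
```python
from h import *
json.dump(dict(p=[590.6,-265.7,250],q=tool(3.83-4.6+3.141-1.2).as_quat().tolist()),open('cmd.json','w'))
for i in range(2):c=cam('wrist')
t=cam('top');chk();s=cam('scene')
a=c['image'][120:420,80:480]
e=cv2.resize(t['image'][200:350,360:560],(400,300),interpolation=2)
b=cv2.resize(s['image'][120:270,150:350],(400,300),interpolation=2)
d=cv2.resize(t['image'][150:300,250:450],(400,300),interpolation=2)
cv2.imwrite('pics/m2.png',np.vstack([np.hstack([a,b]),np.hstack([d,e])]))
for n,z in(('jar_mid',30),('mat',4)):
  for D in look_for(n,'top'): print(n,round(D['p'],2),ray(t,D['rect'][0],D['rect'][1],z).round())
  for D in look_for(n,'wrist'): print('w',n,round(D['p'],2),np.round(D['rect']),ray(c,D['rect'][0],D['rect'][1],z).round())
```

```text
t 51.55 dpos [-0.1 -0.2  0.5] drot [-0. -0.  0.] F [-1.  -0.8 -0.4] M [0.01 0.02 0.  ] open 84.8 grip 0.0 q7 -0.06
jar_mid 0.64 [ 413. -268.   30.]
w jar_mid 0.82 [156. 268.  72.  69.] [ 414. -268.   30.]
mat 0.85 [ 431. -272.    4.]
mat 0.24 [ 774. -191.    4.]
mat 0.17 [ 593. -283.    4.]
w mat 0.87 [199. 267.  98.  96.] [ 443. -290.    4.]
```

View pics/m2.png

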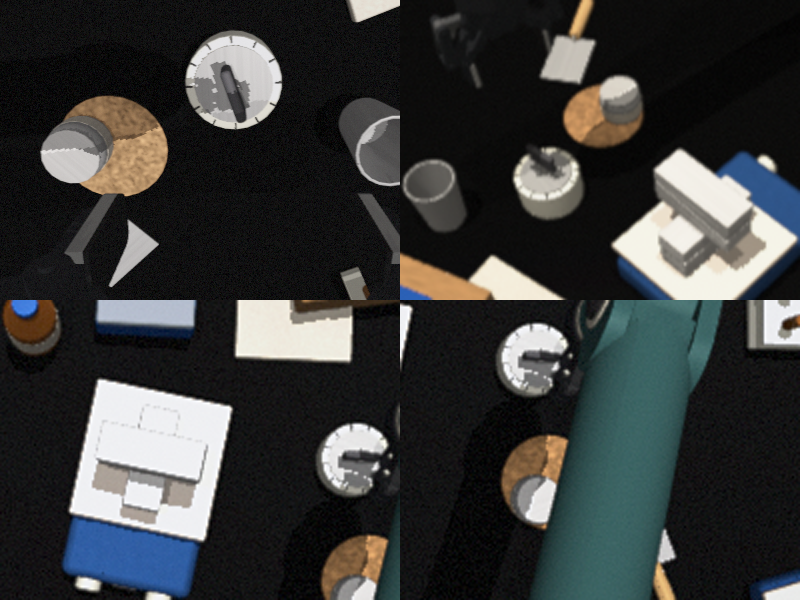

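The can was knocked off-centre: its top is at tile (70,152) and the mat centre at (118,145), still upright. The key blade sits about 0.25 rad off the tool, so it may have slipped in the pads at the stop. I'll recentre the can first, then grip the key again and make sure of the stop.

Run:
```python
from h import *
c=cam('wrist');J=ray(c,150,272,48);M=ray(c,199,266,4);A=ray(c,305,188,98);B=ray(c,320,240,98)
print('jar',J,'mat',M,'key',A,B,np.arctan2(*(A-B)[[1,0]]))
plan((J[0],J[1],170,1.171),'N',(J[0],J[1],90,1.171))
```

```text
jar [ 415.61816795 -262.28796733   48.        ] mat [ 441.90776147 -285.9568783     4.        ] key [ 591.58138989 -237.45950085   98.        ] [ 585.93036554 -280.78455741   98.        ] 1.4410953780057028
[-65.0, -162.5, 80.0] [0.0, 0.0, 0.0]
--new call
[0.0, -0.0, 80.0] [0.0, 0.0, 0.0]
```

play_rows(
  claw=[85, 85, 85, 85, 85, 85, 85, 85, 85, 85],
  offset=[
    [-20, -50, 0],
    [-40, -100, 20],
    [-65, -150, 60],
    [-65, -162.5, 80],
    [-65, -162.5, 80],
    [-65, -162.5, 80],
    [-65, -162.5, 80],
    [-65, -162.5, 80],
    [-65, -162.5, 80],
    [-65, -162.5, 80],
  ],
  delta_rot=[
    [0, 0, 0],
    [0, 0, 0],
    [0, 0, 0],
    [0, 0, 0],
    [0, 0, 0],
    [0, 0, 0],
    [0, 0, 0],
    [0, 0, 0],
    [0, 0, 0],
    [0, 0, 0],
  ],
)

```text
t: 53.1
ee_pos: [416.1, -262.5, 170.2]
orientation: [0.833, 0.553, -0.0, 0.0]
force: [-0.2, 0.2, -0.0]
opening: 0.996
grip_force: 0.0
```

Run:
```python
from h import *
json.dump(dict(p=[415.6,-262.3,170],q=tool(1.171).as_quat().tolist()),open('cmd.json','w'))
c=cam('wrist');chk()
im=c['image'];hsv=cv2.cvtColor(im,cv2.COLOR_BGR2HSV)
mk=((hsv[...,1]>90)&(hsv[...,0]<25)&(hsv[...,2]>60)).astype(np.uint8)
P=None
for n,z in(('jar_mid',26),('mat',4)):
  for D in look_for(n,'wrist'): print('w',n,round(D['p'],2),np.round(D['rect']),ray(c,D['rect'][0],D['rect'][1],z).round())
# mat circle by fit over outer hull points
m,ce,st=comp(mk,*proj(c,[438,-288,4])[0]);h=cv2.convexHull(cv2.findContours(m.astype(np.uint8),0,1)[0][0]).reshape(-1,2)
W=np.array([ray(c,*p,4)[:2] for p in h]);from scipy.optimize import least_squares
r=least_squares(lambda q:np.hypot(*(W-q).T)-60,[436,-288],loss='soft_l1',f_scale=1);print('mat',r.x,np.abs(r.fun).round(1).tolist())
```

```text
t 53.15 dpos [ 0.5 -0.1  0.2] drot [-0. -0. -0.] F [-0.5  0.4  0.2] M [-0.01  0.01  0.02] open 85.0 grip 0.0 q7 0.07
w jar_mid 0.84 [318. 235.  82.  86.] [ 413. -272.   26.]
w mat 0.92 [359. 231. 127. 134.] [ 443. -288.    4.]
mat [ 436.4442331  -288.63919062] [0.0, 0.0, 0.4, 0.1, 0.1, 0.1, 0.1, 0.1, 0.0, 0.1, 0.0, 0.0, 0.1, 0.2, 0.1, 0.0, 0.1, 0.0, 0.2, 0.3, 0.3, 0.1, 0.1, 0.1, 0.2, 0.0, 0.0, 0.1, 0.0, 0.2, 0.1, 0.1, 0.1, 0.3, 0.3, 0.1, 0.0, 0.1, 0.1, 0.3, 0.1, 0.2, 0.0, 0.1, 0.3]
```

Run:
```python
from h import *
plan((415,-267,15,1.171),'N',(415,-267,50,1.171),(437,-288.5,50,1.171),(437,-288.5,15.5,1.171),'N',(437,-288.5,240,1.171))
```

```text
[-4.6, 1.3, 155.0] [0.0, 0.0, 0.0]
--new call
[0.0, -0.0, -35.0] [0.0, 0.0, 0.0]
[-11.2, 28.6, -35.0] [0.0, 0.0, 0.0]
[-11.2, 28.6, -0.5] [0.0, 0.0, 0.0]
--new call
[-0.0, 0.0, -224.5] [0.0, 0.0, 0.0]
```

play_rows(
  claw=[85, 85, 85, 85, 85, 85, 50, 50, 50, 50],
  offset=[
    [-4.6, 1.3, 50],
    [-4.6, 1.3, 100],
    [-4.6, 1.3, 135],
    [-4.6, 1.3, 150],
    [-4.6, 1.3, 155],
    [-4.6, 1.3, 155],
    [-4.6, 1.3, 155],
    [-4.6, 1.3, 155],
    [-4.6, 1.3, 155],
    [-4.6, 1.3, 155],
  ],
  delta_rot=[
    [0, 0, 0],
    [0, 0, 0],
    [0, 0, 0],
    [0, 0, 0],
    [0, 0, 0],
    [0, 0, 0],
    [0, 0, 0],
    [0, 0, 0],
    [0, 0, 0],
    [0, 0, 0],
  ],
  squeeze=50,
)

```text
t: 54.5
ee_pos: [416.0, -267.6, 16.8]
orientation: [0.833, 0.553, 0.0, 0.001]
force: [-1.7, 1.0, 10.2]
opening: 0.706
grip_force: 51.9
```

play_rows(
  claw=[50, 50, 50, 50, 50, 50, 50, 50, 50, 50],
  offset=[
    [0, 0, -20],
    [0, 0, -35],
    [-5, 14, -35],
    [-11.2, 28.6, -35],
    [-11.2, 28.6, -35],
    [-11.2, 28.6, -15],
    [-11.2, 28.6, -4],
    [-11.2, 28.6, -0.5],
    [-11.2, 28.6, -0.5],
    [-11.2, 28.6, -0.5],
  ],
  delta_rot=[
    [0, 0, 0],
    [0, 0, 0],
    [0, 0, 0],
    [0, 0, 0],
    [0, 0, 0],
    [0, 0, 0],
    [0, 0, 0],
    [0, 0, 0],
    [0, 0, 0],
    [0, 0, 0],
  ],
)

```text
t: 55.75
ee_pos: [436.5, -288.0, 16.9]
orientation: [0.833, 0.553, -0.001, -0.001]
force: [-7.3, 3.1, 16.5]
opening: 0.702
grip_force: 57.7
```

play_rows(
  claw=[85, 85, 85, 85, 85, 85, 85, 85, 85, 85],
  offset=[
    [0, 0, 0],
    [0, 0, 0],
    [0, 0, 0],
    [0, 0, -30],
    [0, 0, -80],
    [0, 0, -140],
    [0, 0, -190],
    [0, 0, -224.5],
    [0, 0, -224.5],
    [0, 0, -224.5],
  ],
  delta_rot=[
    [0, 0, 0],
    [0, 0, 0],
    [0, 0, 0],
    [0, 0, 0],
    [0, 0, 0],
    [0, 0, 0],
    [0, 0, 0],
    [0, 0, 0],
    [0, 0, 0],
    [0, 0, 0],
  ],
)

```text
t: 57.0
ee_pos: [436.9, -288.3, 239.4]
orientation: [0.833, 0.553, -0.0, -0.001]
force: [-0.9, 0.2, -0.9]
opening: 0.995
grip_force: 0.0
```

Run:
```python
from h import *
json.dump(dict(p=[437,-288.5,240],q=tool(1.171).as_quat().tolist()),open('cmd.json','w'))
c=cam('wrist');chk()
for n,z in(('jar_mid',26),('mat',4)):
  for D in look_for(n,'wrist'): print('w',n,round(D['p'],2),np.round(D['rect']),ray(c,D['rect'][0],D['rect'][1],z).round())
plan((590.6,-265.7,200,1.44),'N',(590.6,-265.7,69,1.44))
```

```text
t 57.05 dpos [-0.3  0.3 -1.2] drot [ 0.002  0.    -0.   ] F [-0.7 -0.5 -0.7] M [ 0.02  0.01 -0.03] open 84.6 grip 0.0 q7 0.1
w jar_mid 0.93 [316. 206.  65.  75.] [ 434. -290.   26.]
w mat 0.75 [319. 198. 119. 115.] [ 438. -288.    4.]
[80.8, 132.6, 40.0] [0.0, 0.0, -0.269]
--new call
[-0.0, 0.0, 131.0] [0.0, 0.0, -0.0]
```

play_rows(
  claw=[85, 85, 85, 85, 85, 85, 85],
  offset=[
    [30, 50, 15],
    [60, 100, 30],
    [80.8, 132.6, 40],
    [80.8, 132.6, 40],
    [80.8, 132.6, 40],
    [80.8, 132.6, 40],
    [80.8, 132.6, 40],
  ],
  delta_rot=[
    [0, 0, -0.1],
    [0, 0, -0.2],
    [0, 0, -0.269],
    [0, 0, -0.269],
    [0, 0, -0.269],
    [0, 0, -0.269],
    [0, 0, -0.269],
  ],
)

```text
t: 58.02
ee_pos: [590.4, -266.5, 200.8]
orientation: [0.752, 0.659, -0.0, 0.0]
force: [-0.7, 0.9, 0.4]
opening: 0.993
grip_force: 0.0
```

play_rows(
  claw=[85, 85, 85, 85, 85, 0, 0, 0, 0, 0, 0],
  offset=[
    [0, 0, 50],
    [0, 0, 95],
    [0, 0, 122],
    [0, 0, 131],
    [0, 0, 131],
    [0, 0, 131],
    [0, 0, 131],
    [0, 0, 131],
    [0, 0, 131],
    [0, 0, 131],
    [0, 0, 131],
  ],
  delta_rot=[
    [0, 0, 0],
    [0, 0, 0],
    [0, 0, 0],
    [0, 0, 0],
    [0, 0, 0],
    [0, 0, 0],
    [0, 0, 0],
    [0, 0, 0],
    [0, 0, 0],
    [0, 0, 0],
    [0, 0, 0],
  ],
  squeeze=40,
)

```text
t: 59.4
ee_pos: [591.3, -265.9, 69.5]
orientation: [0.751, 0.66, -0.0, 0.0]
force: [-0.9, -0.8, 2.8]
opening: 0.105
grip_force: 39.1
```

```bash
python3 -c "
from h import *
chk()"
```

```text
t 59.4 dpos [ 0.7 -0.2  0.5] drot [-0.    -0.001 -0.001] F [-0.9 -0.8  2.8] M [0.02 0.09 0.65] open 9.0 grip 39.1 q7 0.16
```

play_rows(
  claw=[0, 0, 0],
  offset=[
    [0, 0, 0],
    [0, 0, 0],
    [0, 0, 0],
  ],
  delta_rot=[
    [0, 0, 0.06],
    [0, 0, 0.06],
    [0, 0, 0.06],
  ],
)

```text
t: 59.78
ee_pos: [591.3, -265.9, 69.6]
orientation: [0.77, 0.638, -0.0, 0.0]
force: [-0.2, -0.3, 5.7]
opening: 0.104
grip_force: 71.6
```

```bash
python3 -c "
from h import *
chk()"
```

```text
t 59.77 dpos [ 0.7 -0.2  0.6] drot [-0.    -0.001  0.057] F [-0.2 -0.3  5.7] M [-0.1   0.27  1.46] open 8.8 grip 71.6 q7 0.11
```

The stop is confirmed: torque rises to 1.5 N·m within 0.06 rad. Releasing, retreating and doing a last check.

play_rows(
  claw=[85, 85, 85, 85, 85, 85, 85, 85, 85, 85],
  offset=[
    [0, 0, 0],
    [0, 0, 0],
    [0, 0, 0],
    [0, 0, -40],
    [0, 0, -90],
    [0, 0, -140],
    [0, 0, -180],
    [0, 0, -180],
    [0, 0, -180],
    [0, 0, -180],
  ],
  delta_rot=[
    [0, 0, 0],
    [0, 0, 0],
    [0, 0, 0],
    [0, 0, 0],
    [0, 0, 0],
    [0, 0, 0],
    [0, 0, 0],
    [0, 0, 0],
    [0, 0, 0],
    [0, 0, 0],
  ],
)

```text
t: 61.02
ee_pos: [590.2, -265.5, 247.3]
orientation: [0.771, 0.636, -0.001, -0.001]
force: [-0.1, 0.2, -0.8]
opening: 0.992
grip_force: 0.0
```

Run:
```python
from h import *
c=cam('wrist');t=cam('top');s=cam('scene');print(get_state()['t'])
cv2.imwrite('pics/m3.png',np.hstack([cv2.resize(c['image'][60:420],(400,300)),cv2.resize(s['image'][120:330,140:420],(400,300))]))
for D in look_for('jar_mid','wrist'): print('w',round(D['p'],2),np.round(D['rect']),ray(c,D['rect'][0],D['rect'][1],26).round())
```

```text
61.175
w 0.82 [171. 254.  73.  65.] [ 434. -290.   26.]
```

View pics/m3.png

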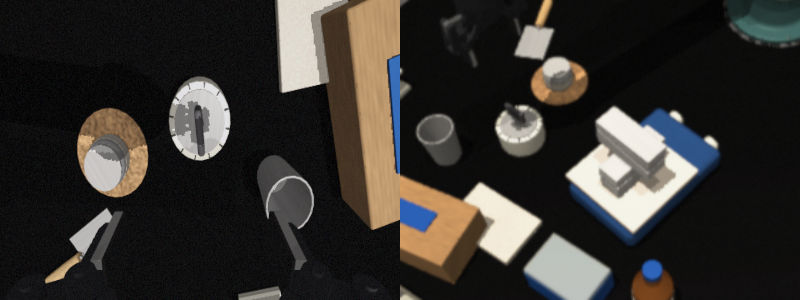

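The can is centred on the mat at (557,75), the pile is intact at (630,155), and the key is at its stop.

```bash
python3 -c "
from plant import hand_in
print(hand_in())"
```

```text
the job is handed in; nothing more can be done
None
```

I handed in the job at about 61 s: the can stands upright in the middle of the mat (I recentred it after it was knocked), the four ingots are stacked in two crossed, level layers in the middle of the hotplate, and the timer key is wound to its stop.

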